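# Air-dry the rinsed sample bottles

## Robot

A 6-joint arm with a two-finger parallel gripper is mounted at the origin on a cart in front of the work surface, level with it; the furniture and walls round the work are solid. World frame = base frame: x ahead of the robot, y to its left, z up, the work surface at z = 0. Lengths are in mm, angles in rad, forces in N, time in s.
With the tool pointing down it reaches from about 275 to 1000 mm from the base axis. Payload 8.4 kg.
Tool frame: the origin (TCP) lies between the finger pads; the fingertips stand 22 mm ahead of it and the grasp point (between the pads) lies 3 mm ahead of it; z points along the fingers, y is the line along which they close (so a half turn about z gives the same grasp; the last joint's range is limited). The gripper opens to 85 mm and grips with 20 to 120 N. Pads are 22 mm wide; open, the fingers measure 114 mm over their backs; the gripper's body (76 mm by 85 mm) begins 54 mm behind the grasp point. The pads swing forward as they close: fully open they stand 13 mm farther back than shut.
Start: joints at [-1.13, 0.353, 1.633, -0, 1.155, -0.002], TCP at [267.793, -564.725, 253.281] pointing down, gripper open.
Joint ranges: [-2.63, 2.63], [-0.92, 2.1], [0.06, 2.66], [-1.3, 4.44], [0, 2.69], [-3.02, 3.02]. Speed limits (rad/s): [2.22, 2.22, 2.79, 3.14, 3.14, 3.14].

## Interface

Orientations are given as [roll, pitch, yaw] about the fixed x, y, z axes, in that order (R = Rz(yaw) Ry(pitch) Rx(roll)).
In Python, from rig import r, grab_frame gives the robot as it stands.
- The arm moves only by the shell command python3 -m inch 'ROWS' [FORCE]. ROWS is JSON, a list of rows, each a list of 7 numbers: the turn, a rotation vector about the tool's x, y, z as a fraction of full scale, then the shift along the tool's x, y, z as a fraction of full scale, then the closure, from 0 (fully open) to 1 (shut). In form: [[rx, ry, rz, dx, dy, dz, fingers], ...]. A call has 1 to 8 rows; each row shifts and turns the commanded pose from where the row before left it, along the tool's axes as they then stand; what a row does not reach is not made up. Full scale, the value 1, is 2.5 cm for a shift and pi rad for a turn. A row lasts 1/12 s, in which the tool goes at most 41.7 mm and 7.16 degrees, less where a joint would pass 70% of its speed; a pose out of reach is approached as far as the arm can. A call with a number of a shift or a turn outside -1 to 1 is refused whole. A call with a gripper value outside its range is refused whole. The fingers move at their own pace and stop on an object; FORCE is the grip in N (left out, the last holds). Time passes only in rows, so rows that do not move let the fingers close. It gives the time, the measured TCP pose, the force, the opening and the grip force at its end, in the units of the state.
- r.sense(): the state, without advancing time (a new reading comes with each control period).
- grab_frame(name): name is "side" or "top" or "wrist"; returns a dict with "pixels" (480x640x3 uint8, red, green, blue), "z_map" (480x640 float32, mm along the optical axis (not along the pixel's ray), 0 where there is no reading), "vertical_fov" (degrees; the focal length in pixels is half the picture's height over the tangent of half this angle, whatever the lens; pixels are square), "cx", "cy" (the principal point, pixels), "dist" ([k1, k2, p1, p2, k3] as OpenCV has them; the pictures are not rectified), "cam_to_world" (4x4, takes a point from camera to world coordinates). Camera axes: x right, y down, z forward; pixel columns grow to the right and rows downward; lengths in mm; the calibration is good to about 2 mm. A picture is of the moment at which its call begins.
- r.sign_off(): hands the job in; it is judged then, once.
The state is a dict: "clock": time; "qpos": joint angles; "qvel": joint speeds; "joint_efforts": joint torques, N m; "eef_pos": TCP position; "tcp_rot": TCP orientation; "contact_force": force on the tool from outside, world axes, zero at the start; "wrist_torque": the same for the moment, N m; "opening": opening from 0.0 (shut) to 1.0 (fully open); "grasp_force": force on a finger pad.
Only numpy, scipy, OpenCV 4.12 (cv2) and the standard library are available. Lean on these libraries where they do the work, as an engineer would, in place of code of your own. Each camera call takes 0.05 s, during which the arm holds its last target. There are 200 camera calls.

## Task

Dry the rinsed sample bottles: turn every bottle on the mat upside down and slide its neck fully down over a free peg of the drying stand. When all are on and let go, squeeze the stand's air gun trigger fully, keep it squeezed for two seconds and let it spring back, then lay every bottle back on its side on the rubber mat. The bottles are thin-walled, so grip and seat them gently, and leave the other things alone.

Things in the scene. Friction and masses are not known exactly. Their poses are not given: they have to be found in the camera images.
- bottle_amber: amber-brown square bottle with a round narrow neck, empty and open, 70 to 120 g; body 48x48x90 mm, 145 mm long over all, neck 30 mm across, bore 24 mm. Origin: centre of its base; +z along its axis to the mouth; x, y square to its flat sides. Starts lying on its side, axis 24 mm above the mat's top, neck roughly away from the robot. One bottle may be absent (always None); a held one also reads None
- bottle_amber_mouth (a point): centre of its mouth, 145 mm from the base. The bottle is thin-walled: it cracks if the fingers press on it with more than 100 N in all (both sides added; 20 to 35 N a side holds it well), or if, while held, it is pressed on the stand with more than 40 N. Held near its base it may sag a degree or two toward the mouth end
- bottle_white: white square bottle with a round narrow neck, empty and open, 70 to 120 g; body 48x48x90 mm, 145 mm long over all, neck 30 mm across, bore 24 mm. Origin: centre of its base; +z along its axis to the mouth; x, y square to its flat sides. Starts lying on its side, axis 24 mm above the mat's top, neck roughly away from the robot. One bottle may be absent (always None); a held one also reads None
- bottle_white_mouth (a point): centre of its mouth, 145 mm from the base. The bottle is thin-walled: it cracks if the fingers press on it with more than 100 N in all (both sides added; 20 to 35 N a side holds it well), or if, while held, it is pressed on the stand with more than 40 N. Held near its base it may sag a degree or two toward the mouth end
- bottle_blue: blue square bottle with a round narrow neck, empty and open, 70 to 120 g; body 48x48x90 mm, 145 mm long over all, neck 30 mm across, bore 24 mm. Origin: centre of its base; +z along its axis to the mouth; x, y square to its flat sides. Starts lying on its side, axis 24 mm above the mat's top, neck roughly away from the robot. One bottle may be absent (always None); a held one also reads None
- bottle_blue_mouth (a point): centre of its mouth, 145 mm from the base. The bottle is thin-walled: it cracks if the fingers press on it with more than 100 N in all (both sides added; 20 to 35 N a side holds it well), or if, while held, it is pressed on the stand with more than 40 N. Held near its base it may sag a degree or two toward the mouth end
- stand: fixed drying stand, grey base with an aluminium bar, 85 mm (x) by 380 mm (y); origin: centre of its underside; z up; yaw within 0.15 rad of the room's axes. On its middle line are three pegs 105 mm apart, at y = -0.1575, -0.0525 and +0.0525, and at y = +0.1575 (the robot's left) an upright air gun with a red lever trigger. The rest is at most 25 mm high. Tall solid computer towers stand at x > 0.64 behind it
- peg0 (a point): drying peg at stand y = 0.0525: steel, 16 mm thick, tapered over its last 15 mm, tip 76 mm above this point. The point is the centre of the 42 mm wide black collar round its foot, where the bottle's rim comes to rest, 25 mm above the cabinet top
- peg1 (a point): drying peg at stand y = -0.0525: steel, 16 mm thick, tapered over its last 15 mm, tip 76 mm above this point. The point is the centre of the 42 mm wide black collar round its foot, where the bottle's rim comes to rest, 25 mm above the cabinet top
- peg2 (a point): drying peg at stand y = -0.1575: steel, 16 mm thick, tapered over its last 15 mm, tip 76 mm above this point. The point is the centre of the 42 mm wide black collar round its foot, where the bottle's rim comes to rest, 25 mm above the cabinet top
- trigger (a joint): red lever trigger, 20 mm wide, on the robot's side (-x) of the gun's blue upright grip. It hinges at its foot, 58 mm above the cabinet top, about the stand's y axis; upper end 147 mm up. 0 = released (sprung back), 0.16 rad = fully squeezed, at its stop. Takes about 8 N at grip height
- trigger_squeeze (a point): where to centre the fingers to squeeze, 125 mm above the cabinet top; they close along the stand's x. It is midway between the rear face of the blue grip (16.5 mm to +x; grip 21 mm thick, 28 mm wide, cap top 158 mm up) and the front face of the squeezed lever (16.5 mm to -x). Released, the lever's upper end leans out to 31 mm in front (-x) of this point
- mat: flat black rubber mat, 250 (x) x 310 (y) x 4 mm, fixed; origin: centre of its underside; the bottles start on it and go back onto it
- tape_grey: roll of grey tape lying flat behind the mat, 66 mm across, 19 mm high; leave it alone
- multimeter: black and orange hand multimeter lying behind the mat, 134x70x39 mm; leave it alone
- blade_box: small cream and blue carton behind the mat, 42x75x24 mm; leave it alone

How it is judged (in metres and radians):
On the way, in this order (a step that is already met when the one before it is completed fails the run):
1. every bottle stands upside down, its neck fully over a peg, and is let go (((horizontal distance between bottle_amber_mouth and peg0 below 0.012 m and z of bottle_amber_mouth in the frame of peg0 below 0.008 m) or (horizontal distance between bottle_amber_mouth and peg1 below 0.012 m and z of bottle_amber_mouth in the frame of peg1 below 0.008 m) or (horizontal distance between bottle_amber_mouth and peg2 below 0.012 m and z of bottle_amber_mouth in the frame of peg2 below 0.008 m)) and angle between each of bottle_amber, bottle_white, bottle_blue's own z axis and vertical above 2.94 rad and ((horizontal distance between bottle_white_mouth and peg0 below 0.012 m and z of bottle_white_mouth in the frame of peg0 below 0.008 m) or (horizontal distance between bottle_white_mouth and peg1 below 0.012 m and z of bottle_white_mouth in the frame of peg1 below 0.008 m) or (horizontal distance between bottle_white_mouth and peg2 below 0.012 m and z of bottle_white_mouth in the frame of peg2 below 0.008 m)) and ((horizontal distance between bottle_blue_mouth and peg0 below 0.012 m and z of bottle_blue_mouth in the frame of peg0 below 0.008 m) or (horizontal distance between bottle_blue_mouth and peg1 below 0.012 m and z of bottle_blue_mouth in the frame of peg1 below 0.008 m) or (horizontal distance between bottle_blue_mouth and peg2 below 0.012 m and z of bottle_blue_mouth in the frame of peg2 below 0.008 m)) and contact force between the fingers and bottle_amber below 0.3 N and contact force between the fingers and bottle_white below 0.3 N and contact force between the fingers and bottle_blue below 0.3 N and value of joint trigger below 0.05 rad), for 0.3 s.
2. the trigger is squeezed for at least 1.5 s while all bottles are on the pegs (value of joint trigger above 0.12 rad and ((horizontal distance between bottle_amber_mouth and peg0 below 0.012 m and z of bottle_amber_mouth in the frame of peg0 below 0.008 m) or (horizontal distance between bottle_amber_mouth and peg1 below 0.012 m and z of bottle_amber_mouth in the frame of peg1 below 0.008 m) or (horizontal distance between bottle_amber_mouth and peg2 below 0.012 m and z of bottle_amber_mouth in the frame of peg2 below 0.008 m)) and angle between each of bottle_amber, bottle_white, bottle_blue's own z axis and vertical above 2.94 rad and ((horizontal distance between bottle_white_mouth and peg0 below 0.012 m and z of bottle_white_mouth in the frame of peg0 below 0.008 m) or (horizontal distance between bottle_white_mouth and peg1 below 0.012 m and z of bottle_white_mouth in the frame of peg1 below 0.008 m) or (horizontal distance between bottle_white_mouth and peg2 below 0.012 m and z of bottle_white_mouth in the frame of peg2 below 0.008 m)) and ((horizontal distance between bottle_blue_mouth and peg0 below 0.012 m and z of bottle_blue_mouth in the frame of peg0 below 0.008 m) or (horizontal distance between bottle_blue_mouth and peg1 below 0.012 m and z of bottle_blue_mouth in the frame of peg1 below 0.008 m) or (horizontal distance between bottle_blue_mouth and peg2 below 0.012 m and z of bottle_blue_mouth in the frame of peg2 below 0.008 m))), for 1.5 s.
3. the trigger is released again with the bottles still on the pegs (value of joint trigger below 0.04 rad and ((horizontal distance between bottle_amber_mouth and peg0 below 0.012 m and z of bottle_amber_mouth in the frame of peg0 below 0.008 m) or (horizontal distance between bottle_amber_mouth and peg1 below 0.012 m and z of bottle_amber_mouth in the frame of peg1 below 0.008 m) or (horizontal distance between bottle_amber_mouth and peg2 below 0.012 m and z of bottle_amber_mouth in the frame of peg2 below 0.008 m)) and angle between each of bottle_amber, bottle_white, bottle_blue's own z axis and vertical above 2.94 rad and ((horizontal distance between bottle_white_mouth and peg0 below 0.012 m and z of bottle_white_mouth in the frame of peg0 below 0.008 m) or (horizontal distance between bottle_white_mouth and peg1 below 0.012 m and z of bottle_white_mouth in the frame of peg1 below 0.008 m) or (horizontal distance between bottle_white_mouth and peg2 below 0.012 m and z of bottle_white_mouth in the frame of peg2 below 0.008 m)) and ((horizontal distance between bottle_blue_mouth and peg0 below 0.012 m and z of bottle_blue_mouth in the frame of peg0 below 0.008 m) or (horizontal distance between bottle_blue_mouth and peg1 below 0.012 m and z of bottle_blue_mouth in the frame of peg1 below 0.008 m) or (horizontal distance between bottle_blue_mouth and peg2 below 0.012 m and z of bottle_blue_mouth in the frame of peg2 below 0.008 m))), for 0.2 s.
At the end, for the whole second after the job is handed in: every bottle lies on its side (axis within about 10 degrees of level) on the mat, let go and at rest: the base centre at most 10 mm past the mat's near edge, the mouth at most 30 mm past its far edge, neither more than 5 mm past its sides; the trigger is released (angle between bottle_amber's own z axis and vertical between 1.4 and 1.74 rad and height (world z) of each of bottle_amber, bottle_amber_mouth, bottle_white, bottle_white_mouth, bottle_blue, bottle_blue_mouth below 0.045 m and contact force between the fingers and bottle_amber below 0.3 N and linear speed of each of bottle_amber, bottle_white, bottle_blue below 0.02 m/s and x of bottle_amber in the frame of mat between -0.135 and 0.155 m and y of bottle_amber in the frame of mat between -0.16 and 0.16 m and x of bottle_amber_mouth in the frame of mat between -0.135 and 0.155 m and y of bottle_amber_mouth in the frame of mat between -0.16 and 0.16 m and angle between bottle_white's own z axis and vertical between 1.4 and 1.74 rad and contact force between the fingers and bottle_white below 0.3 N and x of bottle_white in the frame of mat between -0.135 and 0.155 m and y of bottle_white in the frame of mat between -0.16 and 0.16 m and x of bottle_white_mouth in the frame of mat between -0.135 and 0.155 m and y of bottle_white_mouth in the frame of mat between -0.16 and 0.16 m and angle between bottle_blue's own z axis and vertical between 1.4 and 1.74 rad and contact force between the fingers and bottle_blue below 0.3 N and x of bottle_blue in the frame of mat between -0.135 and 0.155 m and y of bottle_blue in the frame of mat between -0.16 and 0.16 m and x of bottle_blue_mouth in the frame of mat between -0.135 and 0.155 m and y of bottle_blue_mouth in the frame of mat between -0.16 and 0.16 m and value of joint trigger below 0.04 rad); the robot touches nothing.
It fails at once if a bottle gripped with more than 100 N (both fingers added) (contact force between the fingers and bottle_amber above 100 N or contact force between the fingers and bottle_white above 100 N or contact force between the fingers and bottle_blue above 100 N).
It fails at once if a bottle pressed onto the stand with more than 40 N while held ((contact force between bottle_amber and stand above 40 N and contact force between the fingers and bottle_amber above 1 N) or (contact force between bottle_white and stand above 40 N and contact force between the fingers and bottle_white above 1 N) or (contact force between bottle_blue and stand above 40 N and contact force between the fingers and bottle_blue above 1 N)).
It fails at once if the tape roll, multimeter or carton moved more than 3 cm (distance of any of tape_grey, multimeter, blade_box from where it was at the start of the episode above 0.03 m).
Of bottle_amber, bottle_white, bottle_blue only 2 to 3 are there at a start; the rules pass over those that are not, and their reading is None.
At some moment in a run one of bottle_amber, bottle_white, bottle_blue may be knocked a few centimetres aside while the robot is not near it.
Once in a run the grip may slacken for a moment while it holds something.
It also fails if it takes over 210 s, if anything falls off the work surface, if the arm or the gripper's body presses on something with over 40 N, if the wrist force passes 120 N, or if a joint passes its speed limit or range.

## Working session

There is one attempt and no reset: what is moved stays moved. The work goes in short steps, Python scripts to look and compute and a shell command to move; the robot and the scene stay as the last step left them, time stands still between calls to the robot, and variables do not carry over. Pictures are saved under pics/ and viewed, at most 14 in all, crops included, and the job is handed in when it is done.

```bash
ls; mkdir -p pics; cat > h.py <<'E'
import numpy as np, cv2
from rig import r, grab_frame
from scipy.spatial.transform import Rotation as R
def cloud(f):
    z=f["z_map"]; h,w=z.shape; fl=h/2/np.tan(np.radians(f["vertical_fov"])/2)
    K=np.array([[fl,0,f["cx"]],[0,fl,f["cy"]],[0,0,1]])
    u,v=np.meshgrid(np.arange(w),np.arange(h))
    p=cv2.undistortPoints(np.stack([u,v],-1).reshape(-1,1,2).astype(float),K,np.array(f["dist"],float)).reshape(h,w,2)
    c=np.dstack([p*z[...,None],z]); T=np.array(f["cam_to_world"])
    W=c@T[:3,:3].T+T[:3,3]; W[z<=0]=np.nan
    return W
def save(f,n): cv2.imwrite("pics/"+n+".png",f["pixels"][...,::-1])
E
python3 - <<'E'
from h import *
for n in("top","side"):
    f=grab_frame(n); save(f,n+"0"); np.savez(n+"0.npz",**{k:np.array(v) for k,v in f.items()}); print(n,np.round(f["cam_to_world"],2).tolist(),f["vertical_fov"])
print(r.sense())
E
```

```text
pics
top [[-0.0, -1.0, 0.05, 544.52], [-1.0, 0.0, -0.01, 11.79], [0.01, -0.05, -1.0, 1411.14], [0.0, 0.0, 0.0, 1.0]] 50.43269245286029
side [[0.99, -0.13, 0.1, 506.13], [-0.17, -0.8, 0.58, -571.68], [0.01, -0.59, -0.81, 918.08], [0.0, 0.0, 0.0, 1.0]] 54.928037121187394
{'clock': 0.1, 'qpos': array([-1.13034913e+00,  3.53593964e-01,  1.63409575e+00,  2.64809971e-05,
        1.15521736e+00, -2.41937111e-03]), 'qvel': array([-0.00041745,  0.00017366, -0.00194096, -0.00088108, -0.00079756,
       -0.00150606]), 'joint_efforts': array([ 1.08016211e-03, -6.06358194e+01, -3.42819428e+01,  1.28110514e-04,
        3.96482093e-03, -5.42908353e-06]), 'eef_pos': array([ 267.64611267, -564.32007283,  252.61193018]), 'tcp_rot': array([-3.14027829e+00, -2.73929384e-05,  4.42855843e-01]), 'contact_force': array([ 0.82634134, -0.10224041,  0.52179767]), 'wrist_torque': array([-0.04943261,  0.00534278, -0.00666872]), 'grasp_force': 0.0, 'opening': 0.9992344291688491}
```

View pics/top0.png

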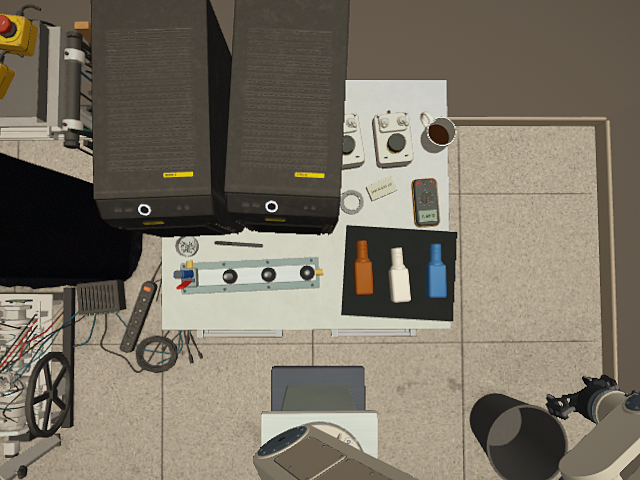

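View pics/side0.png

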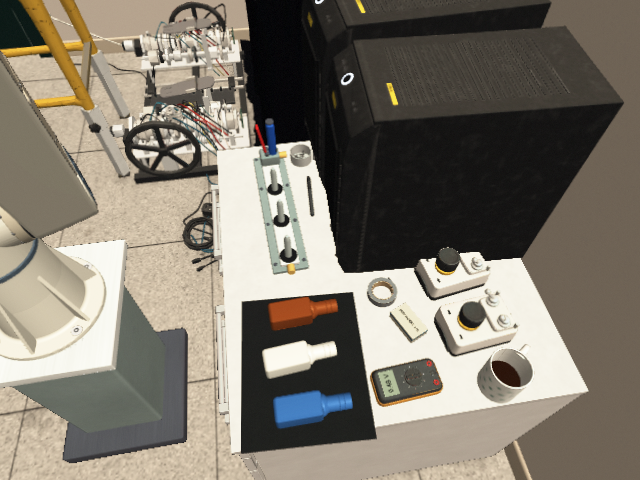

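```bash
python3 - <<'E'
from h import *
for n in("top","side"):
    f=dict(np.load(n+"0.npz")); f={k:(v if v.ndim else v.item()) for k,v in f.items()}
    W=cloud(f); hsv=cv2.cvtColor(f["pixels"],cv2.COLOR_RGB2HSV)
    H,S,V=[hsv[...,i].astype(int) for i in range(3)]
    x,y,z=W[...,0],W[...,1],W[...,2]
    reg=(x>250)&(x<640)&(y<30)&(y>-500)
    print(n)
    ms={"amber":reg&(H<18)&(S>140)&(z>10),"blue":reg&(abs(H-107)<12)&(S>130)&(z>10),"white":reg&(S<60)&(V>130)&(z>12)&(z<70)&(x<540)}
    for k,m in ms.items():
        m=cv2.morphologyEx(m.astype(np.uint8),cv2.MORPH_OPEN,np.ones((3,3)))>0
        P=W[m]; P=P[P[:,2]>np.percentile(P[:,2],50)-12] if n=="top" else P
        rect=cv2.minAreaRect(P[:,:2].astype(np.float32))
        print(k,len(P),np.round(rect[0],1),np.round(rect[1],1),round(rect[2],2),"zmax",np.round(np.percentile(P[:,2],[50,95]),1))
    mat=(V<60)&(x>250)&(x<600)&(y<-60)&(y>-480)&(z<12)&(z>-5)
    rect=cv2.minAreaRect(W[mat][:,:2].astype(np.float32)); print("mat",rect, np.nanmedian(z[mat]))
    pegs=(z>60)&(z<110)&(x>350)&(x<620)&(y>-100)&(y<420)
    nl,lab,st,ce=cv2.connectedComponentsWithStats(pegs.astype(np.uint8))
    for i in range(1,nl):
        if st[i,4]>4: P=W[lab==i]; print("peg?",st[i,4],P.mean(0).round(1),P.min(0).round(1),P.max(0).round(1))
    for nm,m in (("red",((H<6)|(H>174))&(S>150)&(V>80)&(z>20)&(z<200)&(x>300)&(x<640)),("blueg",(abs(H-107)<12)&(S>130)&(y>100)&(z>20)&(x<640)&(x>300))):
        if m.any(): P=W[m]; print(nm,len(P),P.mean(0).round(1),P.min(0).round(1),P.max(0).round(1))
    tw=(z>100)&(x>600)&(x<700)&(y>-100)&(y<350); print("tower minx",np.percentile(W[tw][:,0],[0,1,5]).round() if tw.any() else None)
E
```

```text
top
amber 757 [ 548.5 -119.5] [143.3  48.7] 2.45 zmax [49.5 54.9]
blue 658 [ 539.5 -318.2] [142.7  49. ] 0.1 zmax [48.4 54.6]
white 544 [ 498.6 -218.8] [83.  47.8] 3.83 zmax [50.9 55.5]
mat ((509.253173828125, -221.97164916992188), (308.2431640625, 198.51193237304688), 86.26558685302734) 3.2021408456807876
peg? 93 [523.1 339.1  79.1] [505.2 331.   60.1] [543.4 360.6 109.8]
peg? 29 [535.2  30.9  92.7] [529.2  24.7  78.4] [542.2  37.7 102.9]
peg? 32 [530.8 134.2  90.1] [524.4 128.1  61.3] [537.4 141.8 103.9]
peg? 39 [526.  238.1  87. ] [519.3 232.6  61. ] [532.7 247.4 103. ]
red 64 [507.  343.  112.5] [498.9 334.5  61.1] [514.7 360.1 148.3]
blueg 136 [552.5 505.  122.4] [525.1 101.8  24.7] [637.9 792.  304.5]
tower minx [627. 628. 630.]
side
amber 1555 [ 548.  -120.6] [145.8  49.3] 1.75 zmax [49.6 54.4]
blue 2023 [ 538.3 -318.3] [ 48.1 145.5] 89.38 zmax [50.4 54.4]
white 1321 [ 497.4 -107.9] [274.9  85. ] 89.99 zmax [51.9 55.1]
mat ((508.1912536621094, -221.68450927734375), (310.0186767578125, 202.05328369140625), 86.53874969482422) 4.813509392069477
peg? 196 [524.5 335.9  82.7] [502.3 327.4  60. ] [545.2 362.4 109.9]
peg? 78 [526.7 236.   82. ] [519.  231.2  60.9] [534.4 242.7 101.8]
peg? 84 [530.9 131.7  82.6] [523.3 126.2  60.2] [538.8 139.9 102.7]
peg? 90 [535.2  26.8  82.4] [527.6  21.5  60.4] [543.4  35.2 102. ]
red 71 [505.5 339.6 112.8] [496.5 333.2  64.3] [515.1 353.5 147.2]
blueg 341 [545.3 458.6 122. ] [520.7 327.4  20.4] [639.4 973.4 246.5]
tower minx [626. 628. 631.]
```

```bash
python3 - <<'E'
import cv2,numpy as np
a=cv2.imread("pics/top0.png")[210:330,160:480]; b=cv2.imread("pics/side0.png")[110:470,220:400]
cv2.imwrite("pics/crop0.png",np.hstack([cv2.resize(a,(530,200),interpolation=3),cv2.resize(b[:190],(270,285),interpolation=3)[:200]]))
E
cat > plan.py <<'E'
# plan.py X Y Z [toolx] [toolz]: totals in tool axes / full-scale units from the present pose (shift first, then turn)
import sys
from h import *
def tool_R(tx,tz):
    tx,tz=np.array(tx,float),np.array(tz,float); tz/=np.linalg.norm(tz); tx-=tz*(tx@tz); tx/=np.linalg.norm(tx)
    return np.stack([tx,np.cross(tz,tx),tz],1)
def plan(p,Rt=None,quiet=False):
    s=r.sense(); R0=R.from_euler("xyz",s["tcp_rot"]).as_matrix(); d=R0.T@(np.array(p,float)-s["eef_pos"])/25
    n=max(1,int(np.ceil(abs(d).max()/.95)))
    print("t",round(s["clock"],2),"tcp",s["eef_pos"].round(1),"q",s["qpos"].round(3),"F",s["contact_force"].round(1),"op",round(s["opening"],3),"gf",round(s["grasp_force"],1))
    print("x",R0[:,0].round(3),"z",R0[:,2].round(3))
    print("SHIFT total",d.round(3),"rows",n,"each",(d/n).round(4))
    if Rt is not None:
        w=R.from_matrix(R0.T@Rt).as_rotvec()/np.pi; m=max(1,int(np.ceil(np.linalg.norm(w)/.038)))
        print("TURN total",w.round(4),"rows",m,"each",(w/m).round(4))
if __name__=="__main__":
    a=sys.argv[1:]; v=lambda s:[float(t) for t in s.split(",")]
    plan([float(t) for t in a[:3]],tool_R(v(a[3]),v(a[4])) if len(a)>3 else None)
E
python3 -m inch '[[0,0,0,0.94,-0.34,0.1,0],[0,0,0,0.94,-0.34,0.1,0],[0,0,0,0.94,-0.34,0.1,0],[0,0,0,0.94,-0.34,0.1,0],[0,0,0,0.94,-0.34,0.1,0],[0,0,0,0.94,-0.34,0.1,0],[0,0,0,0.94,-0.34,0.1,0]]' 30
python3 plan.py 512 -318 220
python3 -m inch '[[0,0,0,0.93,-0.34,0.1,0],[0,0,0,0.93,-0.34,0.1,0],[0,0,0,0.93,-0.34,0.1,0],[0,0,0,0.93,-0.34,0.1,0],[0,0,0,0.93,-0.34,0.1,0],[0,0,0,0.93,-0.34,0.1,0],[0,0,0,0.93,-0.34,0.1,0]]'
python3 plan.py 512 -318 220 1,0,0 0,0,-1
python3 -m inch '[[0,0,0.035,0,0,0,0],[0,0,0.035,0,0,0,0],[0,0,0.035,0,0,0,0],[0,0,0.035,0,0,0,0],[0,0,0,0,0,0,0]]'
python3 plan.py 512 -318 220 1,0,0 0,0,-1
python3 - <<'E'
from h import *
f=grab_frame("wrist"); save(f,"w1"); print(np.round(f["cam_to_world"],3).tolist(),f["vertical_fov"])
E
```

```text
clock: 0.68
eef_pos: [391.5, -439.4, 235.4]
tcp_rot: [-3.141, 0.0, 0.443]
contact_force: [0.7, -0.6, -0.9]
opening: 0.999
grasp_force: 0.0
t 0.68 tcp [ 391.5 -439.4  235.4] q [-0.845  0.315  1.731  0.     1.096  0.283] F [ 0.7 -0.6 -0.9] op 0.999 gf 0.0
x [ 0.904  0.428 -0.   ] z [-0.  0. -1.]
SHIFT total [ 6.435 -2.322  0.615] rows 7 each [ 0.9193 -0.3317  0.0878]
clock: 1.27
eef_pos: [513.0, -315.9, 217.8]
tcp_rot: [-3.141, 0.0, 0.443]
contact_force: [-0.5, -0.6, -0.5]
opening: 1.004
grasp_force: 0.0
t 1.27 tcp [ 513.  -315.9  217.8] q [-0.554  0.354  1.717 -0.     1.071  0.574] F [-0.5 -0.6 -0.5] op 1.004 gf 0.0
x [ 0.904  0.429 -0.   ] z [-0.001  0.    -1.   ]
SHIFT total [-0.074  0.059 -0.086] rows 1 each [-0.074   0.0588 -0.0864]
TURN total [-1.00e-04  2.00e-04  1.41e-01] rows 4 each [-0.      0.      0.0352]
clock: 1.68
eef_pos: [512.3, -316.7, 217.9]
tcp_rot: [-3.141, 0.001, -0.002]
contact_force: [0.0, -0.6, -0.3]
opening: 1.002
grasp_force: 0.0
t 1.68 tcp [ 512.3 -316.7  217.9] q [-0.556  0.354  1.717 -0.     1.072  1.016] F [ 0.  -0.6 -0.3] op 1.002 gf 0.0
x [ 1.    -0.002 -0.001] z [-0.001  0.    -1.   ]
SHIFT total [-0.013  0.051 -0.085] rows 1 each [-0.0134  0.0508 -0.0846]
TURN total [-0.0001  0.0002 -0.0005] rows 1 each [-0.0001  0.0002 -0.0005]
[[-0.001, -0.961, -0.278, 581.301], [-1.0, 0.001, 0.0, -316.841], [-0.0, 0.278, -0.961, 339.069], [0.0, 0.0, 0.0, 1.0]] 58.769394321649216
```

View pics/w1.png

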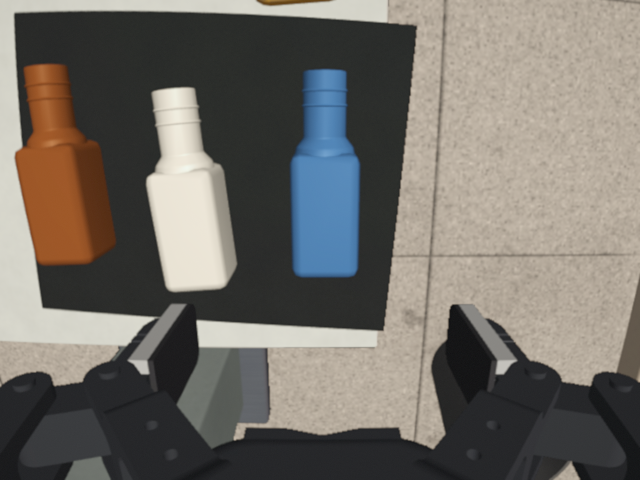

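```bash
cat >> h.py <<'E'
def bottles(f,zmin=14):
    W=cloud(f); hsv=cv2.cvtColor(f["pixels"],cv2.COLOR_RGB2HSV); H,S,V=[hsv[...,i].astype(int) for i in range(3)]
    x,y,z=[W[...,i] for i in range(3)]; reg=(x>330)&(x<680)&(y<-40)&(y>-420)&(z>zmin)&(z<70)
    out={}
    for k,m in {"amber":reg&(H<18)&(S>140),"blue":reg&(abs(H-107)<12)&(S>130),"white":reg&(S<60)&(V>110)}.items():
        m=cv2.morphologyEx(m.astype(np.uint8),cv2.MORPH_OPEN,np.ones((3,3)))
        n,l,st,_=cv2.connectedComponentsWithStats(m)
        if n<2: continue
        P=W[l==1+st[1:,4].argmax()]; top=P[P[:,2]>43]  # body's upper face, less the neck
        (c,s,a)=cv2.minAreaRect(top[:,:2].astype(np.float32)); c=np.array(c)
        b=cv2.boxPoints((c,s,a)); e=b[1]-b[0] if np.linalg.norm(b[1]-b[0])>np.linalg.norm(b[2]-b[1]) else b[2]-b[1]
        e/=np.linalg.norm(e); d=P[:,:2]@e
        # neck end: narrower
        lo,hi=np.percentile(d,[1,99]); wl=np.ptp(P[d<lo+15][:,:2]@[-e[1],e[0]]); wh=np.ptp(P[d>hi-15][:,:2]@[-e[1],e[0]])
        if wl<wh: e=-e; d=-d
        n_=np.array([-e[1],e[0]]); lat=c@n_
        print(k,"base",(e*d.min()+n_*lat).round(1),"mouth",(e*d.max()+n_*lat).round(1),"len",round(float(d.max()-d.min()),1),"size",np.round(s,1),"yaw",round(float(np.arctan2(e[1],e[0])),4),"ztop",np.median(top[:,2]).round(1))
E
python3 - <<'E'
from h import *
f=grab_frame("wrist"); W=cloud(f); bottles(f)
for u,v in((15,13),(415,27),(382,330),(42,307)): 
    T=f["cam_to_world"]; o=T[:3,3]
    p=np.nanmedian(W[max(v-2,0):v+3,u-2:u+3].reshape(-1,3),0); print("matcorner",(u,v),p.round(1))
s=grab_frame("side"); bottles(s); bottles(grab_frame("top"))
E
```

```text
amber base [ 474.2 -124.3] mouth [ 619.2 -119.3] len 145.1 size [144.7  46.9] yaw 0.0349 ztop 52.0
blue base [ 466.7 -318.5] mouth [ 609.7 -318.8] len 143.0 size [ 47.3 142.5] yaw -0.0023 ztop 52.2
white base [ 454.5 -224.3] mouth [ 599. -212.] len 145.0 size [144.4  46.9] yaw 0.085 ztop 52.1
matcorner (15, 13) [662.7 -78.6   3.6]
matcorner (415, 27) [ 644.3 -384.5    4.3]
matcorner (382, 330) [  49.3 -471.3 -637.3]
matcorner (42, 307) [413.5 -61.1   0.5]
amber base [ 585.1 -121.2] mouth [ 621.  -115.9] len 36.2 size [35.6 15.9] yaw 0.1466 ztop 44.1
blue base [ 465.9 -317.6] mouth [ 610.9 -318.8] len 145.0 size [ 47.9 144.4] yaw -0.008 ztop 51.5
white base [ 600.8 -214.2] mouth [ 556.8 -213.6] len 44.0 size [14.9 36.8] yaw 3.1278 ztop 44.4
amber base [ 476.9 -122.3] mouth [ 620.1 -116.3] len 143.3 size [142.7  47.8] yaw 0.0424 ztop 50.4
blue base [ 610.9 -329.9] mouth [ 521.4 -306.3] len 92.6 size [37.4 89.1] yaw 2.8844 ztop 46.1
white base [ 456.6 -222.6] mouth [ 600.  -211.3] len 143.9 size [141.5  48.5] yaw 0.0791 ztop 50.2
```

```bash

python3 -m inch '[[0,0,0,0.17,0.07,0.9,0],[0,0,0,0,0,0.95,0],[0,0,0,0,0,0.95,0],[0,0,0,0,0,0.95,0],[0,0,0,0,0,0.95,0],[0,0,0,0,0,0.95,0],[0,0,0,0,0,0.95,0],[0,0,0,0,0,0.4,0]]'
python3 -m inch '[[0,0,0,0,0,0.32,0],[0,0,0,0,0,0,0]]'
python3 plan.py 516.5 -318.4 33 1,0,0 0,0,-1
python3 -m inch '[[0,0,0,0,0,0,1],[0,0,0,0,0,0,1],[0,0,0,0,0,0,1],[0,0,0,0,0,0,1],[0,0,0,0,0,0,1],[0,0,0,0,0,0,1],[0,0,0,0,0,0,1],[0,0,0,0,0,0,1]]' 30
python3 plan.py 516.5 -318.4 300 1,0,0 0,0,-1
```

```text
clock: 2.55
eef_pos: [515.2, -317.9, 40.4]
tcp_rot: [-3.14, 0.003, 0.005]
contact_force: [-1.0, 0.1, 0.0]
opening: 1.004
grasp_force: 0.0
clock: 2.72
eef_pos: [516.2, -318.4, 34.2]
tcp_rot: [-3.141, 0.002, 0.004]
contact_force: [-0.6, -0.0, -0.9]
opening: 1.002
grasp_force: 0.0
t 2.72 tcp [ 516.2 -318.4   34.2] q [-0.555  0.601  1.811  0.     0.731  1.012] F [-0.6 -0.  -0.9] op 1.002 gf 0.0
x [ 1.     0.004 -0.002] z [-0.002  0.001 -1.   ]
SHIFT total [ 0.012 -0.001  0.047] rows 1 each [ 0.0124 -0.0006  0.0466]
TURN total [-0.0003  0.0005  0.0012] rows 1 each [-0.0003  0.0005  0.0012]
clock: 3.38
eef_pos: [517.6, -319.3, 36.7]
tcp_rot: [3.14, -0.002, 0.003]
contact_force: [-0.0, -0.7, 7.5]
opening: 0.561
grasp_force: 32.3
t 3.38 tcp [ 517.6 -319.3   36.7] q [-0.555  0.598  1.81   0.     0.732  1.013] F [-0.  -0.7  7.5] op 0.561 gf 32.3
x [1.    0.003 0.002] z [ 0.002 -0.001 -1.   ]
SHIFT total [ -0.023  -0.022 -10.533] rows 12 each [-0.0019 -0.0018 -0.8778]
TURN total [ 0.0004 -0.0006  0.001 ] rows 1 each [ 0.0004 -0.0006  0.001 ]
```

```bash

python3 -m inch '[[0,0,0,0,0,-0.5,1],[0,0,0,0,0,-0.9,1],[0,0,0,0,0,-0.95,1],[0,0,0,0,0,-0.95,1],[0,0,0,-0.1,-0.5,-0.95,1],[0,0,0,-0.1,-0.8,-0.95,1],[0,0,0,-0.2,-0.95,-0.95,1],[0,0,0,-0.2,-0.95,-0.95,1]]'
python3 -m inch '[[0,0,0,-0.2,-0.95,-0.95,1],[0,0,0,-0.2,-0.95,-0.95,1],[0,0,0,-0.2,-0.95,-0.95,1],[0,0,0,-0.2,-0.95,-0.95,1],[0,0,0,-0.2,-0.95,-0.95,1],[0,0,0,-0.2,-0.95,0,1],[0,0,0,-0.2,-0.9,0,1],[0,0,0,0,0,0,1]]'
python3 plan.py 470 -60 350 1,0,0 0,0,-1
python3 -m inch '[[0.026,0,0.026,0,0,0,1],[0.026,0,0.026,0,0,0,1],[0.026,0,0.026,0,0,0,1],[0.026,0,0.026,0,0,0,1],[0.026,0,0.026,0,0,0,1],[0.026,0,0.026,0,0,0,1]]'
python3 plan.py 470 -60 350 0,0,-1 1,0,0
```

```text
clock: 4.05
eef_pos: [500.9, -238.0, 214.7]
tcp_rot: [3.141, -0.0, 0.002]
contact_force: [1.4, 0.1, -0.1]
opening: 0.554
grasp_force: 31.4
clock: 4.72
eef_pos: [464.7, -70.9, 332.9]
tcp_rot: [-3.14, -0.001, 0.005]
contact_force: [0.2, -1.3, -1.1]
opening: 0.562
grasp_force: 31.5
t 4.72 tcp [464.7 -70.9 332.9] q [-1.560e-01  3.100e-02  1.854e+00  1.000e-03  1.256e+00  1.410e+00] F [ 0.2 -1.3 -1.1] op 0.562 gf 31.5
x [1.    0.005 0.001] z [ 0.001  0.001 -1.   ]
SHIFT total [ 0.216 -0.437 -0.685] rows 1 each [ 0.216  -0.4374 -0.6852]
TURN total [-0.0004 -0.0003  0.0015] rows 1 each [-0.0004 -0.0003  0.0015]
clock: 5.22
eef_pos: [466.2, -74.5, 332.4]
tcp_rot: [-2.666, 0.116, -0.473]
contact_force: [-0.3, 0.4, -1.0]
opening: 0.556
grasp_force: 31.7
t 5.22 tcp [466.2 -74.5 332.4] q [-0.478  0.085  1.881  0.491  1.325  1.436] F [-0.3  0.4 -1. ] op 0.556 gf 31.7
x [ 0.884 -0.452 -0.115] z [ 0.117  0.454 -0.883]
SHIFT total [-0.209 -0.834 -0.338] rows 1 each [-0.2089 -0.8343 -0.3384]
TURN total [0.5502 0.0008 0.5508] rows 21 each [0.0262 0.     0.0262]
```

```bash

python3 -m inch '[[0.026,0,0.026,0,0,0,1],[0.026,0,0.026,0,0,0,1],[0.026,0,0.026,0,0,0,1],[0.026,0,0.026,0,0,0,1],[0.026,0,0.026,0,0,0,1],[0.026,0,0.026,0,0,0,1],[0.026,0,0.026,0,0,0,1]]' >/dev/null
python3 plan.py 470 -60 350 0,0,-1 1,0,0
python3 -m inch '[[0.026,0,0.026,0,0,0,1],[0.026,0,0.026,0,0,0,1],[0.026,0,0.026,0,0,0,1],[0.026,0,0.026,0,0,0,1],[0.026,0,0.026,0,0,0,1],[0.026,0,0.026,0,0,0,1],[0.026,0,0.026,0,0,0,1]]' >/dev/null
python3 plan.py 470 -60 350 0,0,-1 1,0,0
```

```text
t 5.8 tcp [466.  -74.8 332.1] q [-0.765  0.151  2.09   1.02   1.357  1.493] F [ 0.7  1.  -1.6] op 0.557 gf 31.8
x [ 0.534 -0.705 -0.466] z [ 0.467  0.706 -0.532]
SHIFT total [-0.667 -0.657  0.112] rows 1 each [-0.6667 -0.6573  0.1118]
TURN total [0.3684 0.0005 0.3687] rows 14 each [0.0263 0.     0.0263]
t 6.38 tcp [465.9 -74.9 331.9] q [-0.892  0.231  2.419  1.602  1.37   1.512] F [ 0.4 -0.2 -1.9] op 0.563 gf 31.8
x [ 0.163 -0.521 -0.838] z [ 0.838  0.521 -0.161]
SHIFT total [-0.89  -0.062  0.331] rows 1 each [-0.8897 -0.0618  0.3307]
TURN total [0.1864 0.0003 0.1867] rows 7 each [0.0266 0.     0.0267]
```

```bash
cat > fk.py <<'E'
from h import *
S=[([267.6,-564.3,252.6],[-1.1303,.3536,1.6341],[0,0,-1]),([391.5,-439.4,235.4],[-.845,.315,1.731],[0,0,-1]),([513,-315.9,217.8],[-.554,.354,1.717],[-.001,0,-1]),
([516.2,-318.4,34.2],[-.555,.601,1.811],[-.002,.001,-1]),([464.7,-70.9,332.9],[-.156,.031,1.854],[.001,.001,-1]),([466.2,-74.5,332.4],[-.478,.085,1.881],[.117,.454,-.883]),
([466,-74.8,332.1],[-.765,.151,2.09],[.467,.706,-.532]),([465.9,-74.9,331.9],[-.892,.231,2.419],[.838,.521,-.161])]
A=[];B=[]
for p,q,t in S:
    c,s=np.cos(q[0]),np.sin(q[0]); ph=q[1]+q[2]
    # unknown a1,d1,L2,a3,d4,d6
    A+=[[1,0,np.sin(q[1]),-np.cos(ph),np.sin(ph),t[0]*c+t[1]*s],[0,1,np.cos(q[1]),np.sin(ph),np.cos(ph),t[2]],[0,0,0,0,0,-t[0]*s+t[1]*c]]
    B+=[p[0]*c+p[1]*s,p[2],-p[0]*s+p[1]*c]
X,res,rk,sv=np.linalg.lstsq(np.array(A),np.array(B),rcond=None); a1,d1,L2,a3,d4,d6=X
if __name__=="__main__": print(X.round(1),"res",np.abs(np.array(A)@X-B).max().round(2),sv.round(2))
from scipy.optimize import fsolve
def ik(p,t):
    t=np.array(t,float)/np.linalg.norm(t); w=np.array(p)-d6*t; q1=np.arctan2(w[1],w[0]); rr=np.hypot(w[0],w[1])
    g=lambda q:[a1+L2*np.sin(q[0])-a3*np.cos(q[0]+q[1])+d4*np.sin(q[0]+q[1])-rr,d1+L2*np.cos(q[0])+a3*np.sin(q[0]+q[1])+d4*np.cos(q[0]+q[1])-w[2]]
    q,_,ok,_=fsolve(g,[.2,2],full_output=True); ph=q[0]+q[1]
    f=np.array([np.sin(ph)*np.cos(q1),np.sin(ph)*np.sin(q1),np.cos(ph)])
    return ok==1,np.round([q1,*q,np.arccos(f@t)],3),w.round()
if __name__=="__main__":
    import sys
    for y,x in((237,526),(133,531),(29,535)):
        for z in (225,120):
            for h in (-.4,0,.4):
                for pt in(0,.2): print(x,y,z,h,pt,*ik([x,y,z],[np.cos(h)*np.cos(pt),np.sin(h)*np.cos(pt),-np.sin(pt)]))
E
python3 fk.py
```

```text
[ -1.5 296.1 566.4 -56.6 495.4 322.5] res 1.79 [5.41 3.99 1.49 0.51 0.44 0.32]
526 237 225 -0.4 0 True [1.008 0.724 2.193 1.535] [229. 363. 225.]
526 237 225 -0.4 0.2 True [0.993 0.573 2.203 1.321] [235. 360. 289.]
526 237 225 0 0 True [0.861 0.726 2.427 1.578] [204. 237. 225.]
526 237 225 0 0.2 True [0.846 0.524 2.434 1.252] [210. 237. 289.]
526 237 225 0.4 0 True [0.453 0.765 2.539 1.733] [229. 111. 225.]
526 237 225 0.4 0.2 True [0.452 0.521 2.546 1.296] [235. 114. 289.]
526 237 120 -0.4 0 True [1.008 0.968 2.133 1.564] [229. 363. 120.]
526 237 120 -0.4 0.2 True [0.993 0.82  2.173 1.347] [235. 360. 184.]
526 237 120 0 0 True [0.861 1.029 2.35  1.724] [204. 237. 120.]
526 237 120 0 0.2 True [0.846 0.847 2.396 1.438] [210. 237. 184.]
526 237 120 0.4 0 True [0.453 1.102 2.449 1.98 ] [229. 111. 120.]
526 237 120 0.4 0.2 True [0.452 0.898 2.5   1.627] [235. 114. 184.]
531 133 225 -0.4 0 True [0.835 0.717 2.355 1.548] [234. 259. 225.]
531 133 225 -0.4 0.2 True [0.818 0.534 2.365 1.293] [240. 256. 289.]
531 133 225 0 0 True [0.568 0.773 2.554 1.726] [209. 133. 225.]
531 133 225 0 0.2 Tru
[... 682 characters left out ...]
 2.493 1.298] [244. 152. 289.]
535 29 225 0 0 True [0.136 0.82  2.617 1.863] [213.  29. 225.]
535 29 225 0 0.2 True [0.132 0.535 2.627 1.391] [219.  29. 289.]
535 29 225 0.4 0 True [-0.386  0.763  2.535  1.681] [238. -97. 225.]
535 29 225 0.4 0.2 True [-0.368  0.521  2.545  1.317] [244. -94. 289.]
535 29 120 -0.4 0 True [0.576 1.061 2.4   1.747] [238. 155. 120.]
535 29 120 -0.4 0.2 True [0.558 0.87  2.451 1.476] [244. 152. 184.]
535 29 120 0 0 True [0.136 1.179 2.514 2.116] [213.  29. 120.]
535 29 120 0 0.2 True [0.132 0.962 2.573 1.762] [219.  29. 184.]
535 29 120 0.4 0 True [-0.386  1.099  2.445  1.851] [238. -97. 120.]
535 29 120 0.4 0.2 True [-0.368  0.898  2.499  1.557] [244. -94. 184.]
```

```bash

python3 plan.py 527.6 24.8 260 0,0,-1 .878,.479,0
```

```text
t 6.38 tcp [465.9 -74.9 331.9] q [-0.892  0.231  2.419  1.602  1.37   1.512] F [ 0.4 -0.2 -1.9] op 0.563 gf 31.8
x [ 0.163 -0.521 -0.838] z [ 0.838  0.521 -0.161]
SHIFT total [0.733 2.91  4.61 ] rows 5 each [0.1466 0.5819 0.922 ]
TURN total [ 0.0319 -0.0452  0.1784] rows 5 each [ 0.0064 -0.009   0.0357]
```

```bash

python3 -m inch '[[0,0,0,0.15,0.58,0.92,1],[0,0,0,0.15,0.58,0.92,1],[0,0,0,0.15,0.58,0.92,1],[0,0,0,0.15,0.58,0.92,1],[0,0,0,0.14,0.58,0.92,1],[0.0064,-0.009,0.0357,0,0,0,1],[0.0064,-0.009,0.0357,0,0,0,1],[0.0064,-0.009,0.0357,0,0,0,1]]'
python3 -m inch '[[0.0064,-0.009,0.0357,0,0,0,1],[0.0064,-0.009,0.0357,0,0,0,1],[0,0,0,0,0,0,1],[0,0,0,0,0,0,1]]' >/dev/null
python3 plan.py 527.6 24.8 260 0,0,-1 .878,.479,0
python3 - <<'E'
from h import *
for n in ("side","wrist"):
    f=grab_frame(n); save(f,n+"2"); np.savez(n+"2.npz",**{k:np.array(v) for k,v in f.items()})
a=cv2.imread("pics/side2.png"); b=cv2.imread("pics/wrist2.png")
cv2.imwrite("pics/c2.png",np.hstack([a[100:400,180:480],b[0:480:2,0:640:2][:300] if 0 else cv2.resize(b,(400,300))]))
E
```

```text
clock: 7.05
eef_pos: [527.6, 25.8, 259.8]
tcp_rot: [-1.84, 1.342, -1.296]
contact_force: [0.5, 0.7, -1.0]
opening: 0.554
grasp_force: 31.9
t 7.38 tcp [527.3  25.5 259. ] q [-0.489  0.624  2.507  2.148  1.562  1.575] F [ 0.1 -0.3 -0.2] op 0.558 gf 32.0
x [-0.001 -0.005 -1.   ] z [ 0.875  0.483 -0.003]
SHIFT total [-0.039 -0.031 -0.002] rows 1 each [-0.0387 -0.0306 -0.0019]
TURN total [ 0.0016 -0.001   0.0012] rows 1 each [ 0.0016 -0.001   0.0012]
```

View pics/c2.png

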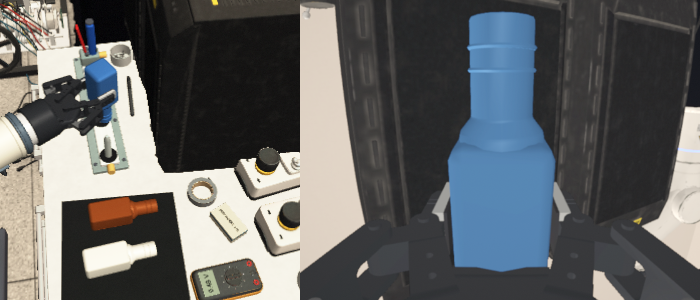

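```bash
cat >> h.py <<'E'
COL={"amber":lambda H,S,V:(H<18)&(S>140),"blue":lambda H,S,V:(abs(H-107)<12)&(S>110),"white":lambda H,S,V:(S<60)&(V>90)}
def held(f,k):
    """bottle held, seen by the wrist camera: neck circle fits and mouth, in world coordinates and in the tool frame"""
    W=cloud(f); hsv=cv2.cvtColor(f["pixels"],cv2.COLOR_RGB2HSV); m=COL[k](*[hsv[...,i].astype(int) for i in range(3)])
    s=r.sense(); Rt=R.from_euler("xyz",s["tcp_rot"]).as_matrix(); P=(W-s["eef_pos"])@Rt
    m&=(abs(P[...,1])<32)&(abs(P[...,2])<50)&(P[...,0]>-75)&(P[...,0]<120)
    m=cv2.erode(m.astype(np.uint8),np.ones((2,2)))>0; Q=P[m]
    mx=np.percentile(Q[:,0],99.7); print(k,"tool x of mouth",mx.round(1),"n",len(Q))
    from scipy.optimize import least_squares
    C=[]
    for a,b in((8,25),(30,48)):
        N=Q[(Q[:,0]<mx-a)&(Q[:,0]>mx-b)]
        o=least_squares(lambda c:np.hypot(N[:,1]-c[0],N[:,2]-c[1])-15,[0,8],loss="soft_l1"); C.append([mx-(a+b)/2,*o.x]); print("  neck centre (tool)",np.round(C[-1],1))
    C=np.array(C); B=Q[(Q[:,0]<mx-75)&(Q[:,0]>mx-140)]
    print("  body front face: tool z slope",np.polyfit(B[:,0],B[:,2],1).round(4),"y mid",np.round((np.percentile(B[:,1],1)+np.percentile(B[:,1],99))/2,1))
    return C,mx
E
python3 - <<'E'
from h import *
f=dict(np.load("wrist2.npz")); f={k:(v if v.ndim else v.item()) for k,v in f.items()}
held(f,"blue")
# pegs from side & top frames, upper part z 60..100
for n in("top0","side0"):
    g=dict(np.load(n+".npz")); g={k:(v if v.ndim else v.item()) for k,v in g.items()}
    W=cloud(g)
    for c in((526.3,237),(530.8,133),(535.2,29)):
        P=W[(np.hypot(W[...,0]-c[0],W[...,1]-c[1])<14)&(W[...,2]>45)&(W[...,2]<105)]; 
        from scipy.optimize import least_squares
        Q=P[P[:,2]<86]; o=least_squares(lambda q:np.hypot(Q[:,0]-q[0],Q[:,1]-q[1])-8,c,loss="soft_l1")
        T=P[P[:,2]>97]; print(n,c,len(Q),o.x.round(1),"tip",T.mean(0).round(1),len(T))
f=dict(np.load("wrist2.npz")); f={k:(v if v.ndim else v.item()) for k,v in f.items()}
E
```

```text
blue tool x of mouth 92.6 n 52773
  neck centre (tool) [76.1  1.2  7.5]
  neck centre (tool) [53.6  1.1  7.3]
  body front face: tool z slope [-2.20000e-03 -1.61924e+01] y mid 0.9
top0 (526.3, 237) 15 [525.6 240.8] tip [526.  241.6  99.4] 6
top0 (530.8, 133) 13 [530.1 136. ] tip [530.7 135.6  99.6] 9
top0 (535.2, 29) 5 [534.2  30.6] tip [534.5  31.9 100.5] 7
side0 (526.3, 237) 71 [526.6 241.5] tip [526.1 237.9 100. ] 11
side0 (530.8, 133) 72 [531.  136.9] tip [531.4 135.2  99.9] 11
side0 (535.2, 29) 74 [535.4  31.7] tip [535.4  29.3  99.5] 12
```

```bash

python3 -m inch '[[0.0016,-0.001,0.0012,0,0,0,1],[0,0,0,0.7,0.05,0.06,1],[0,0,0,0.8,0,0,1],[0,0,0,0.6,0,0,1],[0,0,0,0,0,0,1],[0,0,0,0,0,0,1]]' >/dev/null
python3 plan.py 528.2 27.3 205 0,0,-1 .878,.479,0
python3 - <<'E'
from h import *
f=grab_frame("side"); save(f,"s3"); a=f["pixels"][110:290,180:400,::-1]; cv2.imwrite("pics/c3.png",cv2.resize(a,None,fx=2.7,fy=2.7,interpolation=3))
W=cloud(f); hsv=cv2.cvtColor(f["pixels"],cv2.COLOR_RGB2HSV); m=COL["blue"](*[hsv[...,i].astype(int) for i in range(3)])&(np.hypot(W[...,0]-535,W[...,1]-31)<50)
P=W[m]; N=P[(P[:,2]>118)&(P[:,2]<150)]
from scipy.optimize import least_squares
o=least_squares(lambda q:np.hypot(N[:,0]-q[0],N[:,1]-q[1])-15,[535,31],loss="soft_l1"); print("neck in side cam",o.x.round(1),len(N),"zmin",np.percentile(P[:,2],1))
E
```

```text
t 7.98 tcp [527.9  27.4 206.8] q [-0.478  0.81   2.488  2.159  1.658  1.444] F [ 0.1  0.2 -1.2] op 0.558 gf 34.6
x [-0.001  0.003 -1.   ] z [0.878 0.478 0.   ]
SHIFT total [ 0.071 -0.01   0.008] rows 1 each [ 0.0706 -0.01    0.008 ]
TURN total [-0.0002  0.0001 -0.0011] rows 1 each [-0.0002  0.0001 -0.0011]
neck in side cam [535.4  33. ] 69 zmin 121.31067034986168
```

View pics/c3.png

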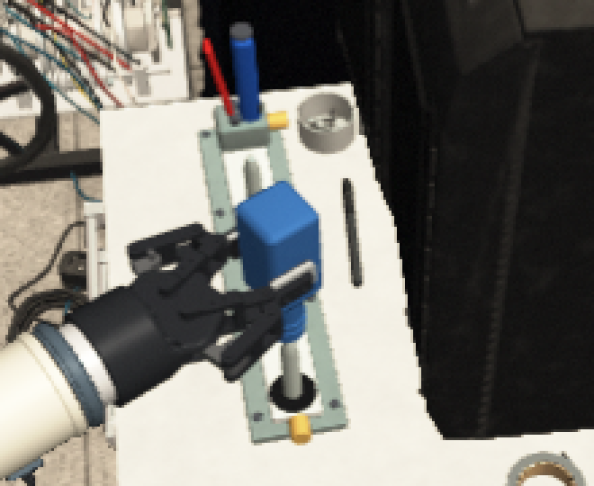

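```bash

python3 -m inch '[[0,0,0,0.2,-0.025,0.0,1],[0,0,0,0.3,0,0,1],[0,0,0,0.3,0,0,1],[0,0,0,0.3,0,0,1],[0,0,0,0.3,0,0,1],[0,0,0,0.3,0,0,1],[0,0,0,0.3,0,0,1],[0,0,0,0,0,0,1]]'
python3 -m inch '[[0,0,0,0.3,0,0,1],[0,0,0,0.3,0,0,1],[0,0,0,0.3,0,0,1],[0,0,0,0.2,0,0,1],[0,0,0,0,0,0,1]]'
python3 plan.py 528.2 27 118 0,0,-1 .878,.479,0
```

```text
clock: 8.7
eef_pos: [528.0, 27.2, 155.1]
tcp_rot: [1.691, 1.566, 2.19]
contact_force: [-0.8, 0.3, -1.1]
opening: 0.557
grasp_force: 34.6
clock: 9.12
eef_pos: [528.0, 27.3, 128.2]
tcp_rot: [1.559, 1.567, 2.058]
contact_force: [-0.2, -1.1, -1.9]
opening: 0.557
grasp_force: 34.6
t 9.12 tcp [528.   27.3 128.2] q [-0.479  1.05   2.422  2.138  1.754  1.297] F [-0.2 -1.1 -1.9] op 0.557 gf 34.6
x [-0.002  0.003 -1.   ] z [0.878 0.478 0.   ]
SHIFT total [ 0.407 -0.014 -0.   ] rows 1 each [ 0.4072 -0.0143 -0.    ]
TURN total [-0.0002  0.     -0.0012] rows 1 each [-0.0002  0.     -0.0012]
```

```bash

python3 -m inch '[[0,0,0,0.14,0,0,1],[0,0,0,0.12,0,0,1],[0,0,0,0.06,0,0,1],[0,0,0,0,0,0,1]]'
python3 -m inch '[[0,0,0,0.06,0,0,1],[0,0,0,0.05,0,0,1],[0,0,0,0,0,0,1]]'
```

```text
clock: 9.45
eef_pos: [528.1, 27.3, 121.2]
tcp_rot: [1.327, 1.567, 1.826]
contact_force: [-0.6, -0.4, -0.9]
opening: 0.559
grasp_force: 34.6
clock: 9.7
eef_pos: [528.0, 27.3, 118.8]
tcp_rot: [1.169, 1.567, 1.668]
contact_force: [0.3, 0.4, -1.3]
opening: 0.559
grasp_force: 34.7
```

```bash

python3 -m inch '[[0,0,0,0.02,0,0,1],[0,0,0,0,0,0,0.2],[0,0,0,0,0,0,0],[0,0,0,0,0,0,0],[0,0,0,0,0,0,0],[0,0,0,0,0,0,0]]'
python3 -m inch '[[0,0,0,0,0,-0.4,0],[0,0,0,0,0,-0.8,0],[0,0,0,0,0,-0.95,0],[0,0,0,0,0,-0.95,0],[0,0,0,0,0,-0.95,0],[0,0,0,-0.6,0,-0.5,0],[0,0,0,-0.9,0,0,0],[0,0,0,-0.9,0,0,0]]'
python3 plan.py 480 -220 260 .9964,.0849,0 0,0,-1
python3 - <<'E'
from h import *
f=grab_frame("side"); save(f,"s4")
W=cloud(f); hsv=cv2.cvtColor(f["pixels"],cv2.COLOR_RGB2HSV); m=COL["blue"](*[hsv[...,i].astype(int) for i in range(3)])&(np.hypot(W[...,0]-535,W[...,1]-31)<50)
P=W[m]; print("blue z range",np.percentile(P[:,2],[1,99]).round(1))
T=P[P[:,2]>165]; print("base top rect",cv2.minAreaRect(T[:,:2].astype(np.float32)))
bottles(f)
E
```

```text
clock: 10.2
eef_pos: [528.0, 27.3, 118.2]
tcp_rot: [1.311, 1.568, 1.809]
contact_force: [-0.7, -0.7, -0.0]
opening: 0.997
grasp_force: 0.0
clock: 10.87
eef_pos: [427.9, -28.6, 178.1]
tcp_rot: [1.508, 1.565, 2.004]
contact_force: [0.8, -0.9, 0.4]
opening: 0.998
grasp_force: 0.0
t 10.87 tcp [427.9 -28.6 178.1] q [-0.9    0.967  2.549  1.734  1.635  1.207] F [ 0.8 -0.9  0.4] op 0.998 gf 0.0
x [-0.002  0.005 -1.   ] z [0.88  0.476 0.   ]
SHIFT total [-3.32  -7.709 -1.806] rows 9 each [-0.3689 -0.8566 -0.2007]
TURN total [-0.6356  0.1342 -0.6361] rows 24 each [-0.0265  0.0056 -0.0265]
blue z range [ 26.8 172.8]
base top rect ((534.7096557617188, 29.957530975341797), (45.55178451538086, 47.48016357421875), 28.520139694213867)
amber base [ 475.2 -122.8] mouth [ 621.1 -118.9] len 145.9 size [145.3  48.1] yaw 0.0263 ztop 51.7
white base [ 455.4 -222.4] mouth [ 600.5 -212.2] len 145.5 size [144.5  46.8] yaw 0.0699 ztop 52.2
```

```bash

python3 -m inch '[[0,0,0,-0.9,-0.3,0,0],[0,0,0,-0.9,-0.3,0,0],[0,0,0,-0.9,-0.3,0,0],[0,0,0,-0.9,-0.3,0,0],[0,0,0,-0.9,-0.3,0,0]]' >/dev/null
python3 -m inch '[[-0.0265,0.0056,-0.0265,0,0,0,0],[-0.0265,0.0056,-0.0265,0,0,0,0],[-0.0265,0.0056,-0.0265,0,0,0,0],[-0.0265,0.0056,-0.0265,0,0,0,0],[-0.0265,0.0056,-0.0265,0,0,0,0],[-0.0265,0.0056,-0.0265,0,0,0,0],[-0.0265,0.0056,-0.0265,0,0,0,0],[-0.0265,0.0056,-0.0265,0,0,0,0]]' >/dev/null
python3 plan.py 480 -220 260 .9964,.0849,0 0,0,-1
python3 -m inch '[[-0.0265,0.0056,-0.0265,0,0,0,0],[-0.0265,0.0056,-0.0265,0,0,0,0],[-0.0265,0.0056,-0.0265,0,0,0,0],[-0.0265,0.0056,-0.0265,0,0,0,0],[-0.0265,0.0056,-0.0265,0,0,0,0],[-0.0265,0.0056,-0.0265,0,0,0,0],[-0.0265,0.0056,-0.0265,0,0,0,0],[-0.0265,0.0056,-0.0265,0,0,0,0]]' >/dev/null
python3 -m inch '[[-0.0265,0.0056,-0.0265,0,0,0,0],[-0.0265,0.0056,-0.0265,0,0,0,0],[-0.0265,0.0056,-0.0265,0,0,0,0],[-0.0265,0.0056,-0.0265,0,0,0,0],[-0.0265,0.0056,-0.0265,0,0,0,0],[-0.0265,0.0056,-0.0265,0,0,0,0],[-0.0265,0.0056,-0.0265,0,0,0,0],[-0.0265,0.0056,-0.0265,0,0,0,0]]' >/dev/null
python3 plan.py 505.3 -220 220 .9964,.0849,0 0,0,-1
```

```text
t 12.0 tcp [446.1 -60.8 290.3] q [-0.825  0.361  2.137  1.099  1.503  1.581] F [ 0.2 -0.4 -0.4] op 0.997 gf 0.0
x [ 0.37  -0.497 -0.785] z [ 0.434  0.839 -0.327]
SHIFT total [ 4.619 -1.877 -4.36 ] rows 5 each [ 0.9238 -0.3754 -0.8719]
TURN total [-0.4217  0.0892 -0.4216] rows 16 each [-0.0264  0.0056 -0.0264]
t 13.33 tcp [446.2 -60.5 290.6] q [-0.134  0.034  1.947 -0.007  1.158  1.347] F [ 0.4  0.3 -0.8] op 1.002 gf 0.0
x [0.996 0.093 0.002] z [ 0.002 -0.007 -1.   ]
SHIFT total [1.751 6.554 2.872] rows 7 each [0.2502 0.9363 0.4103]
TURN total [ 0.0022 -0.0006  0.0027] rows 1 each [ 0.0022 -0.0006  0.0027]
```

```bash

python3 -m inch '[[0.0022,-0.0006,0.0027,0,0,0,0],[0,0,0,0.25,0.93,0.41,0],[0,0,0,0.25,0.93,0.41,0],[0,0,0,0.25,0.93,0.41,0],[0,0,0,0.25,0.93,0.41,0],[0,0,0,0.25,0.93,0.41,0],[0,0,0,0.25,0.93,0.41,0],[0,0,0,0.25,0.93,0.41,0]]' >/dev/null
python3 -m inch '[[0,0,0,0,0,0,0]]' >/dev/null
python3 - <<'E'
from h import *
f=grab_frame("wrist"); bottles(f)
E
python3 plan.py 505.3 -220 38 .9964,.0849,0 0,0,-1
```

```text
amber base [ 474.1 -123.5] mouth [ 619.3 -117.4] len 145.4 size [145.   48.3] yaw 0.0416 ztop 52.1
white base [ 455.8 -222.5] mouth [ 599.1 -211.7] len 143.7 size [143.5  48.2] yaw 0.0755 ztop 52.1
t 14.13 tcp [ 502.1 -220.6  216.3] q [-0.419  0.278  1.83   0.005  1.04   1.073] F [-0.3  0.1  0.1] op 0.998 gf 0.0
x [ 0.997  0.075 -0.004] z [-0.004  0.007 -1.   ]
SHIFT total [0.156 0.039 7.131] rows 8 each [0.0195 0.0049 0.8914]
TURN total [-0.0023  0.0011 -0.0031] rows 1 each [-0.0023  0.0011 -0.0031]
```

```bash

python3 -m inch '[[-0.0023,0.0011,0,0.15,-0.06,0.9,0],[0,0,0,0,0,0.95,0],[0,0,0,0,0,0.95,0],[0,0,0,0,0,0.95,0],[0,0,0,0,0,0.95,0],[0,0,0,0,0,0.95,0],[0,0,0,0,0,0.8,0],[0,0,0,0,0,0.5,0]]' >/dev/null
python3 -m inch '[[0,0,0,0,0,0.15,0],[0,0,0,0,0,0,0]]' >/dev/null
python3 plan.py 505.9 -218.7 38 .997,.0755,0 0,0,-1
python3 -m inch '[[0,0,0,0,0,0,1],[0,0,0,0,0,0,1],[0,0,0,0,0,0,1],[0,0,0,0,0,0,1],[0,0,0,0,0,0,1],[0,0,0,0,0,0,1],[0,0,0,0,0,0,1],[0,0,0,0,0,0,1]]' 30
python3 plan.py 505.9 -218.7 38 .997,.0755,0 0,0,-1
```

```text
t 14.97 tcp [ 506.2 -217.2   40. ] q [-0.407  0.532  1.937 -0.002  0.671  1.086] F [-0.   0.2 -0.6] op 0.999 gf 0.0
x [0.997 0.079 0.001] z [ 0.001 -0.002 -1.   ]
SHIFT total [-0.016  0.057  0.081] rows 1 each [-0.0162  0.0572  0.0811]
TURN total [ 0.0006 -0.0003  0.0012] rows 1 each [ 0.0006 -0.0003  0.0012]
clock: 15.63
eef_pos: [507.5, -218.0, 41.8]
tcp_rot: [3.137, -0.004, 0.08]
contact_force: [-0.2, 0.1, 7.9]
opening: 0.555
grasp_force: 31.6
t 15.63 tcp [ 507.5 -218.    41.8] q [-0.407  0.529  1.936 -0.003  0.671  1.086] F [-0.2  0.1  7.9] op 0.555 gf 31.6
x [0.997 0.08  0.004] z [ 0.004 -0.004 -1.   ]
SHIFT total [-0.068  0.022  0.15 ] rows 1 each [-0.0682  0.0224  0.1504]
TURN total [ 0.0013 -0.0013  0.0014] rows 1 each [ 0.0013 -0.0013  0.0014]
```

```bash

python3 -m inch '[[0,0,0,0,0,-0.5,1],[0,0,0,0,0,-0.9,1],[0,0,0,0,0,-0.95,1],[0,0,0,0,0,-0.95,1],[0,0,0,0,-0.5,-0.95,1],[0,0,0,0,-0.8,-0.95,1],[0,0,0,0,-0.95,-0.95,1],[0,0,0,0,-0.95,-0.95,1]]' > /dev/null
python3 -m inch '[[0,0,0,0,-0.95,-0.95,1],[0,0,0,0,-0.95,-0.95,1],[0,0,0,0,-0.95,-0.95,1],[0,0,0,0,-0.95,-0.5,1],[0,0,0,0,-0.95,0,1],[0,0,0,0,-0.95,0,1],[0,0,0,0,-0.95,0,1],[0,0,0,0,-0.5,0,1]]' > /dev/null
python3 plan.py 520 80 320 0,0,-1 .98,-.199,0
python3 - <<'E'
from fk import *
from scipy.spatial.transform import Slerp
from plan import tool_R
A=tool_R([.997,.08,0],[0,0,-1]);B=tool_R([0,0,-1],[.98,-.199,0])
w=R.from_matrix(A.T@B).as_rotvec()
for p in([520,80,320],[520,40,300]):
    for s in np.linspace(0,1,7): t=(A@R.from_rotvec(w*s).as_matrix())[:,2]; print(p,t.round(2),*ik(p,t)[:2])
E
```

```text
t 16.97 tcp [484.5  43.1 302. ] q [ 0.087  0.085  1.866 -0.003  1.188  1.578] F [ 0.7 -0.3 -1.3] op 0.556 gf 31.5
x [0.997 0.081 0.003] z [ 0.003 -0.002 -1.   ]
SHIFT total [ 1.536 -1.353 -0.72 ] rows 2 each [ 0.7682 -0.6767 -0.36  ]
TURN total [-0.6577 -0.0926 -0.66  ] rows 25 each [-0.0263 -0.0037 -0.0264]
[520, 80, 320] [ 0.  0. -1.] True [0.153 0.137 1.765 1.239]
[520, 80, 320] [ 0.04 -0.34 -0.94] True [0.356 0.179 1.758 1.307]
[520, 80, 320] [ 0.19 -0.6  -0.78] True [0.538 0.22  1.83  1.343]
[520, 80, 320] [ 0.41 -0.73 -0.54] True [0.683 0.259 1.97  1.352]
[520, 80, 320] [ 0.65 -0.7  -0.3 ] True [0.776 0.3   2.158 1.35 ]
[520, 80, 320] [ 0.86 -0.5  -0.11] True [0.783 0.347 2.37  1.37 ]
[520, 80, 320] [ 0.98 -0.2  -0.  ] True [0.615 0.4   2.566 1.451]
[520, 40, 300] [ 0.  0. -1.] True [0.077 0.146 1.799 1.196]
[520, 40, 300] [ 0.04 -0.34 -0.94] True [0.285 0.176 1.807 1.241]
[520, 40, 300] [ 0.19 -0.6  -0.78] True [0.471 0.212 1.89  1.266]
[520, 40, 300] [ 0.41 -0.73 -0.54] True [0.618 0.254 2.035 1.278]
[520, 40, 300] [ 0.65 -0.7  -0.3 ] True [0.706 0.308 2.223 1.296]
[520, 40, 300] [ 0.86 -0.5  -0.11] True [0.694 0.384 2.43  1.361]
[520, 40, 300] [ 0.98 -0.2  -0.  ] True [0.472 0.484 2.61  1.533]
```

```bash

python3 - <<'E'
from fk import *
a=np.array([1,0,1])/2**.5
A=np.array([[.997,.08,0],[.08,-.997,0],[0,0,-1]])
for p in([520,40,320],[550,90,320],[550,130,300]):
    print(p)
    for s in np.linspace(0,1,9): t=(A@R.from_rotvec(a*np.pi*s).as_matrix())[:,2]; print(t.round(2),*ik(p,t)[:2])
    for h in(-.08,-.2):print(h,*ik(p,[np.cos(h),np.sin(h),0])[:2])
E
```

```text
[520, 40, 320]
[ 0.  0. -1.] True [0.077 0.13  1.774 1.238]
[ 0.02  0.27 -0.96] True [-0.093  0.132  1.798  1.234]
[ 0.11  0.51 -0.85] True [-0.251  0.139  1.871  1.223]
[ 0.26  0.68 -0.69] True [-0.386  0.152  1.984  1.208]
[ 0.44  0.74 -0.5 ] True [-0.488  0.173  2.128  1.198]
[ 0.64  0.71 -0.31] True [-0.538  0.208  2.293  1.205]
[ 0.81  0.57 -0.15] True [-0.505  0.263  2.46   1.255]
[ 0.94  0.35 -0.04] True [-0.318  0.344  2.604  1.382]
[ 1.    0.08 -0.  ] True [0.071 0.398 2.668 1.495]
-0.08 True [0.32  0.396 2.648 1.481]
-0.2 True [0.472 0.397 2.608 1.464]
[550, 90, 320]
[ 0.  0. -1.] True [0.162 0.189 1.703 1.25 ]
[ 0.02  0.27 -0.96] True [0.004 0.178 1.743 1.217]
[ 0.11  0.51 -0.85] True [-0.143  0.171  1.832  1.174]
[ 0.26  0.68 -0.69] True [-0.267  0.172  1.96   1.132]
[ 0.44  0.74 -0.5 ] True [-0.353  0.184  2.115  1.104]
[ 0.64  0.71 -0.31] True [-0.38   0.214  2.283  1.11 ]
[ 0.81  0.57 -0.15] True [-0.311  0.271  2.445  1.181]
[ 0.94  0.35 -0.04] True [-0.088  0.352  2.566  1.33 ]
[ 1.    0.08 -0.  ] True [0.274 0.398 2.591 1.421]
-0.08 True [0.469 0.402 2.554 1.412]
-0.2 True [0.582 0.41  2.506 1.411]
[550, 130, 300]
[ 0.  0. -1.] True [0.232 0.218 1.711 1.213]
[ 0.02  0.27 -0.96] True [0.077 0.198 1.764 1.158]
[ 0.11  0.51 -0.85] True [-0.067  0.185  1.863  1.098]
[ 0.26  0.68 -0.69] True [-0.186  0.184  1.997  1.048]
[ 0.44  0.74 -0.5 ] True [-0.264  0.2    2.154  1.027]
[ 0.64  0.71 -0.31] True [-0.277  0.244  2.321  1.062]
[ 0.81  0.57 -0.15] True [-0.181  0.326  2.473  1.189]
[ 0.94  0.35 -0.04] True [0.073 0.431 2.57  1.398]
[ 1.    0.08 -0.  ] True [0.428 0.48  2.566 1.48 ]
-0.08 True [0.598 0.48  2.515 1.457]
-0.2 True [0.693 0.486 2.46  1.448]
```

```bash

python3 -m inch '[[0.0,0,0,0,-0.9,0,1],[0.0,0,0,0,-0.9,0,1],[0.027,0,0.027,0,0,0,1],[0.027,0,0.027,0,0,0,1],[0.027,0,0.027,0,0,0,1],[0.027,0,0.027,0,0,0,1],[0.027,0,0.027,0,0,0,1],[0.027,0,0.027,0,0,0,1]]' > /dev/null
python3 -m inch '[[0.027,0,0.027,0,0,0,1],[0.027,0,0.027,0,0,0,1],[0.027,0,0.027,0,0,0,1],[0.027,0,0.027,0,0,0,1],[0.027,0,0.027,0,0,0,1],[0.027,0,0.027,0,0,0,1],[0.027,0,0.027,0,0,0,1],[0.027,0,0.027,0,0,0,1]]' > /dev/null
python3 plan.py 540 105 310 0,0,-1 .98,-.199,0
```

```text
t 18.3 tcp [481.9  85.4 301.9] q [-0.448  0.136  2.294  1.359  1.136  1.455] F [-0.3  0.7 -0.8] op 0.555 gf 31.7
x [ 0.5   -0.667 -0.552] z [ 0.502  0.743 -0.444]
SHIFT total [ 0.46  -1.825  1.604] rows 2 each [ 0.2302 -0.9126  0.802 ]
TURN total [0.4078 0.0479 0.3359] rows 14 each [0.0291 0.0034 0.024 ]
```

```bash

python3 -m inch '[[0,0,0,0.23,-0.91,0.8,1],[0,0,0,0.23,-0.91,0.8,1],[0.0291,0.0034,0.024,0,0,0,1],[0.0291,0.0034,0.024,0,0,0,1],[0.0291,0.0034,0.024,0,0,0,1],[0.0291,0.0034,0.024,0,0,0,1],[0.0291,0.0034,0.024,0,0,0,1],[0.0291,0.0034,0.024,0,0,0,1]]' > /dev/null
python3 plan.py 540 105 310 0,0,-1 .98,-.199,0
python3 -m inch '[[0.0291,0.0034,0.024,0,0,0,1],[0.0291,0.0034,0.024,0,0,0,1],[0.0291,0.0034,0.024,0,0,0,1],[0.0291,0.0034,0.024,0,0,0,1],[0.0291,0.0034,0.024,0,0,0,1],[0.0291,0.0034,0.024,0,0,0,1],[0.0291,0.0034,0.024,0,0,0,1],[0.0291,0.0034,0.024,0,0,0,1]]' > /dev/null
python3 plan.py 517.5 138.8 240 0,0,-1 .98,-.199,0
python3 - <<'E'
from h import *
f=grab_frame("wrist"); save(f,"w5"); held(f,"white")
E
```

```text
t 18.97 tcp [539.5 104.5 309.7] q [-0.2    0.29   2.521  2.368  1.194  1.218] F [ 1.6  1.3 -0.4] op 0.554 gf 32.1
x [ 0.175 -0.534 -0.827] z [ 0.863  0.487 -0.132]
SHIFT total [-0.018 -0.002  0.026] rows 1 each [-0.0181 -0.0023  0.0264]
TURN total [0.2327 0.0272 0.1925] rows 8 each [0.0291 0.0034 0.0241]
t 19.63 tcp [541.2 106.8 309.9] q [0.57  0.449 2.537 3.836 1.455 1.411] F [ 1.8 -0.1 -0.8] op 0.562 gf 32.1
x [-0.002 -0.06  -0.998] z [ 0.993 -0.118  0.005]
SHIFT total [ 2.717  1.324 -1.104] rows 3 each [ 0.9057  0.4413 -0.368 ]
TURN total [0.0261 0.0023 0.0191] rows 1 each [0.0261 0.0023 0.0191]
white tool x of mouth 92.1 n 51910
  neck centre (tool) [75.6 -1.1 12.1]
  neck centre (tool) [53.1 -0.8 12. ]
  body front face: tool z slope [  0.024  -11.4378] y mid -0.3
```

```bash

python3 -m inch '[[0.0261,0.0023,0.0191,0,0,0,1],[0,0,0,0,0,0,1]]' > /dev/null
python3 plan.py 518.3 139.9 208 0,0,-1 .98,-.199,0
```

```text
t 19.85 tcp [542.4 108.9 311. ] q [0.64  0.446 2.497 3.987 1.441 1.424] F [0.8 1.4 0.1] op 0.557 gf 32.0
x [ 0.002  0.    -1.   ] z [ 0.981 -0.195  0.002]
SHIFT total [ 4.119  1.025 -1.197] rows 5 each [ 0.8238  0.205  -0.2394]
TURN total [ 0.0013  0.0007 -0.0002] rows 1 each [ 0.0013  0.0007 -0.0002]
```

```bash

python3 -m inch '[[0.001,0.0007,0,0.4,0.3,-0.4,1],[0,0,0,0.8,0.4,-0.4,1],[0,0,0,0.9,0.33,-0.4,1],[0,0,0,0.9,0,0,1],[0,0,0,0.8,0,0,1],[0,0,0,0.32,0,0,1],[0,0,0,0,0,0,1],[0,0,0,0,0,0,1]]' > /dev/null
python3 plan.py 518.3 139.9 208 0,0,-1 .98,-.199,0
python3 - <<'E'
from h import *
from scipy.optimize import least_squares
f=grab_frame("side"); save(f,"s5"); 
W=cloud(f); hsv=cv2.cvtColor(f["pixels"],cv2.COLOR_RGB2HSV); P=W[(np.hypot(W[...,0]-531,W[...,1]-136)<26)&(W[...,2]>112)&COL["white"](*[hsv[...,i].astype(int) for i in range(3)])]
N=P[(P[:,2]>118)&(P[:,2]<150)]
o=least_squares(lambda q:np.hypot(N[:,0]-q[0],N[:,1]-q[1])-15,[531,136],loss="soft_l1"); print("neck in side cam",o.x.round(1),len(N),np.percentile(P[:,2],1))
cv2.imwrite("pics/c5.png",cv2.resize(f["pixels"][110:290,180:400,::-1],None,fx=2.7,fy=2.7,interpolation=3))
E
```

```text
t 20.52 tcp [517.6 137.4 206.5] q [0.773 0.799 2.472 4.116 1.641 1.673] F [ 0.4 -0.1 -0.4] op 0.562 gf 32.1
x [-0.004 -0.005 -1.   ] z [ 0.981 -0.196 -0.003]
SHIFT total [-0.06   0.103  0.007] rows 1 each [-0.06    0.1033  0.0069]
TURN total [ 0.001  -0.001   0.0017] rows 1 each [ 0.001  -0.001   0.0017]
neck in side cam [531.2 134.7] 131 116.71182716425233
```

View pics/c5.png

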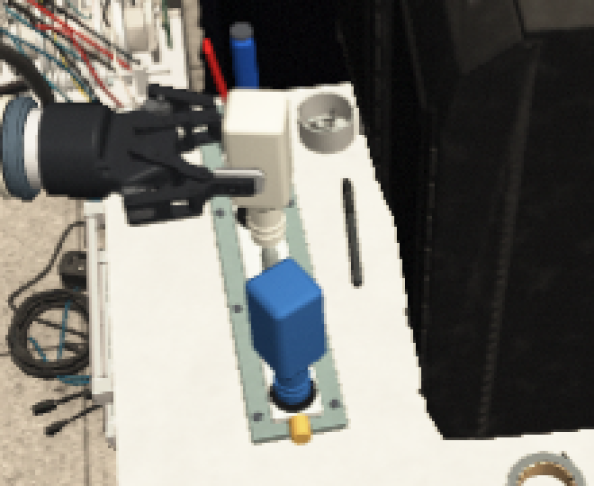

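```bash

python3 -m inch '[[0.001,-0.001,0.0015,0,0.09,0,1],[0,0,0,0.3,0,0,1],[0,0,0,0.3,0,0,1],[0,0,0,0.3,0,0,1],[0,0,0,0.3,0,0,1],[0,0,0,0.3,0,0,1],[0,0,0,0.3,0,0,1],[0,0,0,0,0,0,1]]'
python3 -m inch '[[0,0,0,0.3,0,0,1],[0,0,0,0.3,0,0,1],[0,0,0,0.3,0,0,1],[0,0,0,0.2,0,0,1],[0,0,0,0,0,0,1]]'
python3 plan.py 518.3 139.9 119 0,0,-1 .98,-.199,0
```

```text
clock: 21.23
eef_pos: [517.6, 139.9, 159.7]
tcp_rot: [-2.55, 1.57, -2.753]
contact_force: [0.1, 0.2, -0.9]
opening: 0.555
grasp_force: 32.1
clock: 21.65
eef_pos: [517.7, 139.9, 132.8]
tcp_rot: [2.644, 1.571, 2.442]
contact_force: [-0.6, -0.2, -1.3]
opening: 0.558
grasp_force: 32.1
t 21.65 tcp [517.7 139.9 132.8] q [0.782 1.022 2.407 4.145 1.728 1.813] F [-0.6 -0.2 -1.3] op 0.558 gf 32.1
x [-0.  0. -1.] z [ 0.98  -0.201 -0.   ]
SHIFT total [0.553 0.006 0.025] rows 1 each [0.5532 0.0056 0.025 ]
TURN total [-0.0007 -0.0001 -0.    ] rows 1 each [-0.0007 -0.0001 -0.    ]
```

```bash

python3 -m inch '[[0,0,0,0.2,0,0,1],[0,0,0,0.2,0,0,1],[0,0,0,0.11,0,0,1],[0,0,0,0,0,0,1]]'
python3 -m inch '[[0,0,0,0.04,0,0,1],[0,0,0,0,0,0,0.2],[0,0,0,0,0,0,0],[0,0,0,0,0,0,0],[0,0,0,0,0,0,0],[0,0,0,0,0,0,0]]'
python3 -m inch '[[0,0,0,0,0,-0.4,0],[0,0,0,0,0,-0.8,0],[0,0,0,0,0,-0.95,0],[0,0,0,0,0,-0.95,0],[0,0,0,-0.5,0,-0.6,0],[0,0,0,-0.9,0,0,0],[0,0,0,-0.9,0,0,0],[0,0,0,-0.9,0,0,0]]'
python3 plan.py 460 90 300 0,0,-1 .85,.527,0
```

```text
clock: 21.98
eef_pos: [517.7, 139.9, 120.8]
tcp_rot: [1.107, 1.57, 0.905]
contact_force: [0.8, -0.5, -1.0]
opening: 0.559
grasp_force: 32.1
clock: 22.48
eef_pos: [517.7, 139.9, 120.5]
tcp_rot: [0.886, 1.569, 0.683]
contact_force: [0.0, -0.1, 1.0]
opening: 0.997
grasp_force: 0.0
clock: 23.15
eef_pos: [431.5, 156.7, 201.1]
tcp_rot: [-2.644, 1.569, -2.84]
contact_force: [0.1, 1.0, 0.4]
opening: 1.002
grasp_force: 0.0
t 23.15 tcp [431.5 156.7 201.1] q [1.075 0.859 2.538 4.422 1.644 1.815] F [0.1 1.  0.4] op 1.002 gf 0.0
x [-0.002 -0.    -1.   ] z [ 0.981 -0.195 -0.001]
SHIFT total [-3.957 -2.399  1.634] rows 5 each [-0.7913 -0.4798  0.3267]
TURN total [-2.392e-01 -5.000e-04  1.000e-04] rows 7 each [-0.0342 -0.0001  0.    ]
```

```bash

python3 -m inch '[[-0.02,0,0,-0.95,0,0.3,0],[-0.02,0,0,-0.95,0,0.3,0],[-0.02,0,0,-0.95,0,0.3,0],[-0.015,0,0,-0.95,0,0.3,0]]' >/dev/null
python3 plan.py 520 90 310 0,0,-1 .85,.527,0
python3 -m inch '[[-0.005,0,0,-0.4,-0.5,0.9,0],[-0.005,0,0,0,-0.5,0.9,0],[-0.005,0,0,0,-0.6,0.9,0]]' >/dev/null
python3 plan.py 480 30 300 .999,.042,0 0,0,-1 
python3 -c "
from fk import *
for p in([520,90,310],[490,60,310],[480,0,310]):
  for h in(-.1,.2,.5,.8): print(p,h,*ik(p,[np.cos(h),np.sin(h),0])[:2])"
```

```text
t 23.48 tcp [466.1 157.9 296.6] q [0.778 0.514 2.658 3.882 1.594 1.591] F [ 0.4  0.  -0.4] op 0.999 gf 0.0
x [ 0.001  0.    -1.   ] z [0.999 0.038 0.001]
SHIFT total [-0.534 -2.796  2.053] rows 3 each [-0.1781 -0.932   0.6842]
TURN total [-0.1645  0.0003  0.    ] rows 5 each [-0.0329  0.0001  0.    ]
t 23.73 tcp [535.1 120.6 307.1] q [0.405 0.456 2.598 3.465 1.491 1.545] F [0.7 1.1 0.3] op 1.002 gf 0.0
x [ 0.002  0.002 -1.   ] z [0.997 0.083 0.002]
SHIFT total [ 0.274 -3.429 -2.495] rows 4 each [ 0.0686 -0.8572 -0.6238]
TURN total [-0.7015  0.0149 -0.7   ] rows 27 each [-0.026   0.0006 -0.0259]
[520, 90, 310] -0.1 True [0.55 0.44 2.6  1.49]
[520, 90, 310] 0.2 True [0.126 0.445 2.657 1.531]
[520, 90, 310] 0.5 True [-0.266  0.44   2.576  1.48 ]
[520, 90, 310] 0.8 True [-0.446  0.463  2.412  1.487]
[490, 60, 310] -0.1 True [0.499 0.451 2.683 1.565]
[490, 60, 310] 0.2 True [-0.023  0.465  2.721  1.614]
[490, 60, 310] 0.5 True [-0.429  0.44   2.612  1.518]
[490, 60, 310] 0.8 True [-0.573  0.458  2.435  1.523]
[480, 0, 310] -0.1 True [0.2   0.477 2.745 1.648]
[480, 0, 310] 0.2 True [-0.373  0.463  2.717  1.603]
[480, 0, 310] 0.5 True [-0.665  0.44   2.567  1.518]
[480, 0, 310] 0.8 True [-0.736  0.472  2.378  1.561]
```

```bash

python3 -m inch '[[-0.026,0.0006,-0.026,0,0,0,0],[-0.026,0.0006,-0.026,0,0,0,0],[-0.026,0.0006,-0.026,0,0,0,0],[-0.026,0.0006,-0.026,0,0,0,0],[-0.026,0.0006,-0.026,0,0,0,0],[-0.026,0.0006,-0.026,0,0,0,0],[-0.026,0.0006,-0.026,0,0,0,0],[-0.026,0.0006,-0.026,0,0,0,0]]' >/dev/null
python3 -m inch '[[-0.026,0.0006,-0.026,0,0,0,0],[-0.026,0.0006,-0.026,0,0,0,0],[-0.026,0.0006,-0.026,0,0,0,0],[-0.026,0.0006,-0.026,0,0,0,0],[-0.026,0.0006,-0.026,0,0,0,0],[-0.026,0.0006,-0.026,0,0,0,0],[-0.026,0.0006,-0.026,0,0,0,0],[-0.026,0.0006,-0.026,0,0,0,0]]' >/dev/null
python3 plan.py 515 -120 250 .999,.042,0 0,0,-1 
python3 -m inch '[[-0.026,0.0006,-0.026,0,0,0,0],[-0.026,0.0006,-0.026,0,0,0,0],[-0.026,0.0006,-0.026,0,0,0,0],[-0.026,0.0006,-0.026,0,0,0,0],[-0.026,0.0006,-0.026,0,0,0,0],[-0.026,0.0006,-0.026,0,0,0,0],[-0.026,0.0006,-0.026,0,0,0,0],[-0.026,0.0006,-0.026,0,0,0,0]]' >/dev/null
python3 -m inch '[[-0.026,0.0006,-0.026,0,0,0,0],[-0.026,0.0006,-0.026,0,0,0,0],[-0.026,0.0006,-0.026,0,0,0,0]]' >/dev/null
python3 plan.py 515 -121.5 220 .999,.042,0 0,0,-1 
```

```text
t 25.07 tcp [534.6 120.4 305.3] q [-0.236  0.151  2.063  1.05   1.046  1.647] F [0.1 0.6 0.1] op 1.001 gf 0.0
x [ 0.667 -0.645 -0.372] z [ 0.314  0.696 -0.645]
SHIFT total [ 6.506  5.026 -5.516] rows 7 each [ 0.9294  0.7181 -0.788 ]
TURN total [-0.2873  0.006  -0.2896] rows 11 each [-0.0261  0.0005 -0.0263]
t 25.98 tcp [534.8 120.9 305.5] q [0.217 0.186 1.739 0.005 1.218 1.754] F [ 0.6 -0.4  0.9] op 0.997 gf 0.0
x [ 0.999  0.032 -0.001] z [-0.002  0.004 -1.   ]
SHIFT total [-1.093  9.682  3.378] rows 11 each [-0.0993  0.8802  0.3071]
TURN total [-0.0014  0.0005 -0.0033] rows 1 each [-0.0014  0.0005 -0.0033]
```

```bash

python3 -m inch '[[-0.0014,0.0005,-0.0033,-0.1,0.5,0.1,0],[0,0,0,-0.1,0.92,0.3,0],[0,0,0,-0.1,0.92,0.3,0],[0,0,0,-0.1,0.92,0.3,0],[0,0,0,-0.1,0.92,0.3,0],[0,0,0,-0.1,0.92,0.35,0],[0,0,0,-0.1,0.92,0.35,0],[0,0,0,-0.1,0.92,0.35,0]]' >/dev/null
python3 -m inch '[[0,0,0,-0.1,0.92,0.35,0],[0,0,0,-0.1,0.92,0.35,0],[0,0,0,-0.1,0.9,0.35,0],[0,0,0,0,0,0,0],[0,0,0,0,0,0,0]]' >/dev/null
python3 - <<'E'
from h import *
f=grab_frame("wrist"); bottles(f)
f=grab_frame("side"); W=cloud(f)
for c in((535,31),(531,136)):
    P=W[(np.hypot(W[...,0]-c[0],W[...,1]-c[1])<40)&(W[...,2]>150)]; print(c,len(P),P.max(0).round(1),np.median(P,0).round(1))
E
python3 plan.py 524 -121.5 40 .999,.042,0 0,0,-1
```

```text
amber base [ 476.4 -122.4] mouth [ 619.3 -117.3] len 143.0 size [142.7  47.8] yaw 0.0355 ztop 52.2
t 27.12 tcp [ 516.  -121.4  218.9] q [-0.236  0.245  1.869  0.005  1.03   1.295] F [-0.6  0.8 -0.3] op 1.002 gf 0.0
x [ 0.999  0.037 -0.001] z [-0.001  0.005 -1.   ]
SHIFT total [0.327 0.052 7.157] rows 8 each [0.0409 0.0065 0.8947]
TURN total [-0.0015  0.0003 -0.0015] rows 1 each [-0.0015  0.0003 -0.0015]h.py:24: RuntimeWarning: invalid value encountered in divide
  e/=np.linalg.norm(e); d=P[:,:2]@e
Traceback (most recent call last):
  File "h.py", line 26, in bottles
    lo,hi=np.percentile(d,[1,99]); wl=np.ptp(P[d<lo+15][:,:2]@[-e[1],e[0]]); wh=np.ptp(P[d>hi-15][:,:2]@[-e[1],e[0]])
                                      ~~~~~~^^^^^^^^^^^^^^^^^^^^^^^^^^^^^^^
ValueError: zero-size array to reduction operation maximum which has no identity
```

```bash

python3 -m inch '[[-0.0015,0,0,0.39,0,0.85,0],[0,0,0,0,0,0.95,0],[0,0,0,0,0,0.95,0],[0,0,0,0,0,0.95,0],[0,0,0,0,0,0.95,0],[0,0,0,0,0,0.95,0],[0,0,0,0,0,0.9,0],[0,0,0,0,0,0.5,0]]' >/dev/null
python3 -m inch '[[0,0,0,0,0,0.2,0],[0,0,0,0,0,0,0]]' >/dev/null
python3 plan.py 525.7 -120.9 38 .999,.037,0 0,0,-1
python3 -m inch '[[0,0,0,0,0,0,1],[0,0,0,0,0,0,1],[0,0,0,0,0,0,1],[0,0,0,0,0,0,1],[0,0,0,0,0,0,1],[0,0,0,0,0,0,1],[0,0,0,0,0,0,1]]' 30
python3 plan.py 490 -60 200
python3 - <<'E'
from h import *
f=grab_frame("side"); save(f,"s6"); W=cloud(f)
for c in((535,31),(531,136)):
    P=W[(np.hypot(W[...,0]-c[0],W[...,1]-c[1])<40)&(W[...,2]>150)]; print(c,len(P),P.max(0).round(1),np.median(P,0).round(1))
E
```

```text
t 27.95 tcp [ 525.9 -120.    38.5] q [-2.270e-01  5.230e-01  1.960e+00 -1.000e-03  6.600e-01  1.305e+00] F [ 0.  -0.   0.1] op 1.001 gf 0.0
x [ 0.999  0.039 -0.002] z [-0.002 -0.    -1.   ]
SHIFT total [-0.009  0.034  0.021] rows 1 each [-0.0087  0.0344  0.0208]
TURN total [-0.      0.0005  0.0007] rows 1 each [-0.      0.0005  0.0007]
clock: 28.53
eef_pos: [527.2, -121.1, 40.4]
tcp_rot: [3.141, -0.002, 0.038]
contact_force: [-0.6, 1.5, 8.0]
opening: 0.56
grasp_force: 31.8
t 28.53 tcp [ 527.2 -121.1   40.4] q [-2.280e-01  5.200e-01  1.959e+00 -1.000e-03  6.600e-01  1.305e+00] F [-0.6  1.5  8. ] op 0.56 gf 31.8
x [0.999 0.038 0.002] z [ 0.002 -0.001 -1.   ]
SHIFT total [-1.379 -2.495 -6.39 ] rows 7 each [-0.197  -0.3564 -0.9128]Traceback (most recent call last):
  File "<stdin>", line 4, in <module>
    return umr_maximum(a, axis, None, out, keepdims, initial, where)
ValueError: zero-size array to reduction operation maximum which has no identity
```

```bash

python3 -m inch '[[0,0,0,0,0,-0.5,1],[0,0,0,-0.1,0,-0.9,1],[0,0,0,-0.3,0,-0.95,1],[0,0,0,-0.3,-0.2,-0.95,1],[0,0,0,-0.3,-0.5,-0.95,1],[0,0,0,-0.3,-0.8,-0.95,1],[0,0,0,-0.3,-0.95,-0.95,1],[0,0,0,-0.3,-0.95,-0.95,1]]' > /dev/null
python3 -m inch '[[0,0,0,0,-0.95,-0.95,1],[0,0,0,0,-0.95,-0.95,1],[0,0,0,0,-0.95,-0.95,1],[0,0,0,0,-0.95,-0.5,1],[0,0,0,0,-0.95,0,1],[0,0,0,0,-0.95,0,1],[0,0,0,0,-0.95,0,1],[0,0,0,0,-0.6,0,1]]' > /dev/null
python3 plan.py 485 130 310 .999,.037,0 0,0,-1
python3 -m inch '[[0.027,0,0.027,0,0,0,1],[0.027,0,0.027,0,0,0,1],[0.027,0,0.027,0,0,0,1],[0.027,0,0.027,0,0,0,1],[0.027,0,0.027,0,0,0,1],[0.027,0,0.027,0,0,0,1],[0.027,0,0.027,0,0,0,1]]' > /dev/null
python3 -m inch '[[0.027,0,0.027,0,0,0,1],[0.027,0,0.027,0,0,0,1],[0.027,0,0.027,0,0,0,1],[0.027,0,0.027,0,0,0,1],[0.027,0,0.027,0,0,0,1],[0.027,0,0.027,0,0,0,1]]' > /dev/null
python3 plan.py 530 220 310 0,0,-1 1,0,0
```

```text
t 29.92 tcp [468.2 145.1 300.8] q [0.298 0.093 1.859 0.    1.189 1.829] F [-0.5 -0.3 -1.9] op 0.559 gf 31.3
x [0.999 0.039 0.001] z [ 0.001  0.    -1.   ]
SHIFT total [ 0.649  0.631 -0.366] rows 1 each [ 0.6486  0.6307 -0.3662]
TURN total [-0.0001 -0.0003  0.0006] rows 1 each [-0.0001 -0.0003  0.0006]
t 31.0 tcp [468.9 142.5 300.8] q [-0.28   0.057  2.326  1.376  1.001  1.507] F [-0.6  1.6 -0.5] op 0.56 gf 31.6
x [ 0.529 -0.689 -0.495] z [ 0.471  0.724 -0.503]
SHIFT total [-1.023 -2.088  3.212] rows 4 each [-0.2558 -0.5221  0.803 ]
TURN total [0.3651 0.0066 0.3569] rows 14 each [0.0261 0.0005 0.0255]
```

```bash

python3 -m inch '[[0,0,0,-0.25,-0.52,0.8,1],[0,0,0,-0.25,-0.52,0.8,1],[0,0,0,-0.25,-0.52,0.8,1],[0,0,0,-0.25,-0.52,0.8,1],[0.026,0.0005,0.0255,0,0,0,1],[0.026,0.0005,0.0255,0,0,0,1],[0.026,0.0005,0.0255,0,0,0,1],[0.026,0.0005,0.0255,0,0,0,1]]' > /dev/null
python3 plan.py 530 220 310 0,0,-1 1,0,0
python3 -m inch '[[0.026,0.0005,0.0255,0,0,0,1],[0.026,0.0005,0.0255,0,0,0,1],[0.026,0.0005,0.0255,0,0,0,1],[0.026,0.0005,0.0255,0,0,0,1],[0.026,0.0005,0.0255,0,0,0,1],[0.026,0.0005,0.0255,0,0,0,1],[0.026,0.0005,0.0255,0,0,0,1],[0.026,0.0005,0.0255,0,0,0,1]]' > /dev/null
python3 -m inch '[[0.026,0.0005,0.0255,0,0,0,1],[0.026,0.0005,0.0255,0,0,0,1],[0,0,0,0,0,0,1],[0,0,0,0,0,0,1]]' > /dev/null
python3 plan.py 513.5 241.3 208 0,0,-1 1,0,0
python3 - <<'E'
from h import *
f=grab_frame("wrist"); held(f,"amber")
E
```

```text
t 31.67 tcp [529.4 219.6 309.2] q [0.025 0.176 2.421 2.199 0.911 1.29 ] F [-0.1  1.6 -0.5] op 0.559 gf 31.9
x [ 0.305 -0.632 -0.712] z [ 0.699  0.657 -0.284]
SHIFT total [-0.026 -0.028  0.018] rows 1 each [-0.0256 -0.0279  0.0176]
TURN total [0.2611 0.0042 0.2552] rows 10 each [0.0261 0.0004 0.0255]
t 32.67 tcp [529.2 222.8 309.3] q [0.804 0.452 2.463 3.945 1.409 1.403] F [-0.3  0.4 -0.9] op 0.558 gf 31.9
x [-0.003 -0.005 -1.   ] z [ 1.     0.014 -0.003]
SHIFT total [ 4.051  0.769 -0.604] rows 5 each [ 0.8102  0.1539 -0.1208]
TURN total [ 0.0044 -0.001   0.0016] rows 1 each [ 0.0044 -0.001   0.0016]
amber tool x of mouth 92.1 n 48103
  neck centre (tool) [75.6  1.4 11. ]
  neck centre (tool) [53.1  1.4 10.9]
  body front face: tool z slope [-3.0000e-04 -1.2714e+01] y mid 1.5
```

```bash

python3 -m inch '[[0.0044,-0.001,0.0016,0.4,0.2,-0.2,1],[0,0,0,0.8,0.24,-0.2,1],[0,0,0,0.9,0.24,-0.2,1],[0,0,0,0.9,0,0,1],[0,0,0,0.8,0,0,1],[0,0,0,0.25,0,0,1],[0,0,0,0,0,0,1],[0,0,0,0,0,0,1]]' > /dev/null
python3 plan.py 514.2 239.9 208 0,0,-1 1,0,0
python3 - <<'E'
from h import *
from scipy.optimize import least_squares
f=grab_frame("side"); save(f,"s7"); 
W=cloud(f); hsv=cv2.cvtColor(f["pixels"],cv2.COLOR_RGB2HSV); P=W[(np.hypot(W[...,0]-526,W[...,1]-241)<26)&(W[...,2]>112)&COL["amber"](*[hsv[...,i].astype(int) for i in range(3)])]
N=P[(P[:,2]>118)&(P[:,2]<150)]
o=least_squares(lambda q:np.hypot(N[:,0]-q[0],N[:,1]-q[1])-15,[526,241],loss="soft_l1"); print("neck in side cam",o.x.round(1),len(N),np.percentile(P[:,2],1))
cv2.imwrite("pics/c7.png",cv2.resize(f["pixels"][110:290,180:400,::-1],None,fx=2.7,fy=2.7,interpolation=3))
E
```

```text
t 33.38 tcp [514.6 236.8 208. ] q [0.884 0.781 2.43  4.032 1.613 1.624] F [ 0.4 -0.4 -0.4] op 0.557 gf 32.0
x [-0.001 -0.001 -1.   ] z [ 1.    -0.006 -0.001]
SHIFT total [-0.001  0.126 -0.017] rows 1 each [-0.0011  0.1256 -0.0172]
TURN total [-0.0019 -0.0004  0.0002] rows 1 each [-0.0019 -0.0004  0.0002]
neck in side cam [526.4 237.2] 108 120.12394395295173
```

View pics/c7.png

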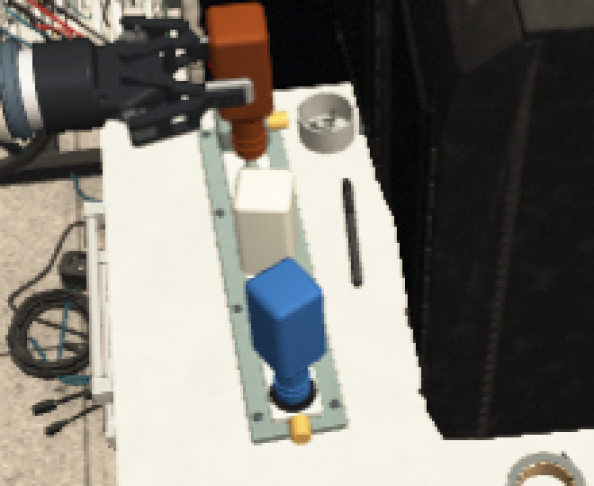

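```bash

python3 -m inch '[[0,0,0,0,0.145,0,1],[0,0,0,0.3,0,0,1],[0,0,0,0.3,0,0,1],[0,0,0,0.3,0,0,1],[0,0,0,0.3,0,0,1],[0,0,0,0.3,0,0,1],[0,0,0,0.3,0,0,1],[0,0,0,0,0,0,1]]'
python3 -m inch '[[0,0,0,0.3,0,0,1],[0,0,0,0.3,0,0,1],[0,0,0,0.3,0,0,1],[0,0,0,0.2,0,0,1],[0,0,0,0,0,0,1]]'
python3 plan.py 514.2 240.5 119 0,0,-1 1,0,0
```

```text
clock: 34.1
eef_pos: [514.2, 241.3, 160.7]
tcp_rot: [-2.908, 1.568, -2.913]
contact_force: [-0.7, -0.1, -1.2]
opening: 0.558
grasp_force: 32.0
clock: 34.52
eef_pos: [514.2, 241.3, 133.9]
tcp_rot: [3.093, 1.569, 3.087]
contact_force: [-0.6, -0.9, -1.3]
opening: 0.557
grasp_force: 32.0
t 34.52 tcp [514.2 241.3 133.9] q [0.894 0.994 2.369 4.052 1.706 1.745] F [-0.6 -0.9 -1.3] op 0.557 gf 32.0
x [-0.002  0.    -1.   ] z [ 1.    -0.005 -0.002]
SHIFT total [ 0.597 -0.033 -0.   ] rows 1 each [ 5.966e-01 -3.250e-02 -4.000e-04]
TURN total [-0.0017 -0.0005 -0.    ] rows 1 each [-0.0017 -0.0005 -0.    ]
```

```bash

python3 -m inch '[[0,0,0,0.2,0,0,1],[0,0,0,0.2,0,0,1],[0,0,0,0.13,0,0,1],[0,0,0,0,0,0,1]]'
python3 -m inch '[[0,0,0,0.04,0,0,1],[0,0,0,0,0,0,0.2],[0,0,0,0,0,0,0],[0,0,0,0,0,0,0],[0,0,0,0,0,0,0],[0,0,0,0,0,0,0]]'
python3 -m inch '[[0,0,0,0,0,-0.4,0],[0,0,0,0,0,-0.8,0],[0,0,0,0,0,-0.95,0],[0,0,0,0,0,-0.6,0],[-0.01,0,0,-0.9,0,0,0],[-0.01,0,0,-0.9,0,0,0],[-0.01,0,0,-0.9,0,0,0],[-0.01,0,0,-0.9,0,0,0]]'
python3 - <<'E'
from h import *
from fk import ik
s=r.sense(); print(s["qpos"].round(3))
f=grab_frame("side"); W=cloud(f)
hsv=cv2.cvtColor(f["pixels"],cv2.COLOR_RGB2HSV); hs=[hsv[...,i].astype(int) for i in range(3)]
for c,k in(((535,31),"blue"),((531,136),"white"),((526,241),"amber")):
    P=W[(np.hypot(W[...,0]-c[0],W[...,1]-c[1])<45)&(W[...,2]>20)&COL[k](*hs)]; T=P[P[:,2]>166]; print(k,len(P),P[:,2].max().round(1),cv2.minAreaRect(T[:,:2].astype(np.float32)))
# trigger geometry: stand frame
y=np.array([526.2-535.0,241.3-31.5]); y/=np.linalg.norm(y); x=np.array([y[1],-y[0]])
o=np.array([530.7,136.4])-y*-52.5*-1+0*y; o=np.array([530.7,136.4])+y*52.5 # stand origin: peg1 is at y=-52.5
print("x axis",x.round(4),"gun",(o+157.5*y).round(1))
np.savez("side8.npz",**{k:np.array(v) for k,v in f.items()})
R_=((hs[0]<6)|(hs[0]>174))&(hs[1]>150); m=R_&(W[...,0]>470)&(W[...,0]<560)&(W[...,1]>310)&(W[...,1]<380)&(W[...,2]>100); P=W[m]; print("red top",len(P),P.mean(0).round(1) if len(P) else "")
m=(abs(hs[0]-107)<14)&(hs[1]>110)&(W[...,0]>490)&(W[...,0]<570)&(W[...,1]>310)&(W[...,1]<380)&(W[...,2]>70); P=W[m]; print("blue grip",len(P),P.mean(0).round(1),P.min(0).round(1),P.max(0).round(1)) if m.any() else 0
for h in(0,.3,-.3): print(h,ik([505,345,250],[np.cos(h),np.sin(h),-1]))
E
```

```text
clock: 34.85
eef_pos: [514.3, 241.4, 121.3]
tcp_rot: [2.62, 1.57, 2.615]
contact_force: [-0.3, -0.4, -1.2]
opening: 0.556
grasp_force: 32.0
clock: 35.35
eef_pos: [514.3, 241.4, 121.2]
tcp_rot: [1.898, 1.57, 1.893]
contact_force: [0.0, 0.4, 0.2]
opening: 0.998
grasp_force: 0.0
clock: 36.02
eef_pos: [445.1, 241.9, 211.6]
tcp_rot: [-3.114, 1.57, -2.991]
contact_force: [0.5, 0.2, 0.2]
opening: 1.001
grasp_force: 0.0
[1.005 0.836 2.563 4.04  1.732 1.771]
blue 1079 174.2 ((534.4202270507812, 30.789226531982422), (45.727535247802734, 46.637718200683594), 29.549224853515625)
white 814 174.5 ((531.077392578125, 135.48550415039062), (49.625823974609375, 46.892189025878906), 75.91674041748047)
amber 615 175.1 ((525.6060791015625, 240.7549591064453), (48.21653747558594, 44.47175216674805), 89.77357482910156)
x axis [0.9991 0.0419] gun [521.9 346.2]
red top 54 [501.9 338.7 129.6]
blue grip 135 [531.2 334.8 133.8] [520.7 329.1 100.1] [542.1 351.4 156. ]
0 (True, array([0.894, 0.201, 2.102, 0.641]), array([277., 345., 478.]))
0.3 (True, array([0.769, 0.136, 2.185, 0.337]), array([287., 278., 478.]))
-0.3 (True, array([0.963, 0.287, 1.981, 0.904]), array([287., 412., 478.]))
```

```bash

python3 -m inch '[[0,0,0,-0.9,0,0.7,0],[0,0,0,-0.9,0,0.8,0],[0,0,0,-0.9,0,0.9,0],[0,0,0,-0.9,0,0.8,0]]' >/dev/null
python3 plan.py 500 300 300 -.042,.999,0 0,0,-1
python3 -m inch '[[-0.026,0,-0.026,0,0,0,0],[-0.026,0,-0.026,0,0,0,0],[-0.026,0,-0.026,0,0,0,0],[-0.026,0,-0.026,0,0,0,0],[-0.026,0,-0.026,0,0,0,0],[-0.026,0,-0.026,0,0,0,0],[-0.026,0,-0.026,0,0,0,0],[-0.026,0,-0.026,0,0,0,0]]' >/dev/null
python3 plan.py 500 300 300 -.042,.999,0 0,0,-1
python3 -m inch '[[-0.026,0,-0.026,0,0,0,0],[-0.026,0,-0.026,0,0,0,0],[-0.026,0,-0.026,0,0,0,0],[-0.026,0,-0.026,0,0,0,0],[-0.026,0,-0.026,0,0,0,0],[-0.026,0,-0.026,0,0,0,0]]' >/dev/null
python3 plan.py 500 300 300 -.042,.999,0 0,0,-1
```

```text
t 36.4 tcp [525.9 251.  302.2] q [0.792 0.477 2.474 3.822 1.421 1.451] F [ 0.9  0.9 -1.8] op 1.001 gf 0.0
x [-0.001 -0.    -1.   ] z [ 0.993  0.12  -0.001]
SHIFT total [ 0.086  2.071 -0.794] rows 3 each [ 0.0287  0.6903 -0.2648]
TURN total [0.4031 0.3727 0.4034] rows 18 each [0.0224 0.0207 0.0224]
t 37.07 tcp [524.6 249.9 300.1] q [0.129 0.269 2.463 2.437 1.039 1.221] F [1.1 1.9 0.5] op 1.0 gf 0.0
x [ 0.265 -0.54  -0.799] z [ 0.726  0.657 -0.203]
SHIFT total [-1.339  1.683  0.604] rows 2 each [-0.6694  0.8414  0.3018]
TURN total [0.4357 0.4035 0.7231] rows 25 each [0.0174 0.0161 0.0289]
t 37.57 tcp [525.  250.1 300.9] q [0.014 0.153 2.187 1.437 0.861 1.584] F [0.8 1.7 0.8] op 1.003 gf 0.0
x [ 0.605 -0.639 -0.475] z [ 0.387  0.757 -0.526]
SHIFT total [-1.865  0.452  1.143] rows 2 each [-0.9326  0.226   0.5714]
TURN total [-0.3177 -0.294  -0.7561] rows 23 each [-0.0138 -0.0128 -0.0329]
```

```bash

python3 -m inch '[[-0.0138,-0.0128,-0.033,0,0,0,0],[-0.0138,-0.0128,-0.033,0,0,0,0],[-0.0138,-0.0128,-0.033,0,0,0,0],[-0.0138,-0.0128,-0.033,0,0,0,0],[-0.0138,-0.0128,-0.033,0,0,0,0],[-0.0138,-0.0128,-0.033,0,0,0,0],[-0.0138,-0.0128,-0.033,0,0,0,0],[-0.0138,-0.0128,-0.033,0,0,0,0]]' >/dev/null
python3 plan.py 500 300 300 -.042,.999,0 0,0,-1
python3 -m inch '[[-0.0138,-0.0128,-0.033,0,0,0,0],[-0.0138,-0.0128,-0.033,0,0,0,0],[-0.0138,-0.0128,-0.033,0,0,0,0],[-0.0138,-0.0128,-0.033,0,0,0,0],[-0.0138,-0.0128,-0.033,0,0,0,0],[-0.0138,-0.0128,-0.033,0,0,0,0],[-0.0138,-0.0128,-0.033,0,0,0,0],[-0.0138,-0.0128,-0.033,0,0,0,0]]' >/dev/null
python3 -m inch '[[-0.0138,-0.0128,-0.033,0,0,0,0],[-0.0138,-0.0128,-0.033,0,0,0,0],[-0.0138,-0.0128,-0.033,0,0,0,0],[-0.0138,-0.0128,-0.033,0,0,0,0],[-0.0138,-0.0128,-0.033,0,0,0,0],[-0.0138,-0.0128,-0.033,0,0,0,0],[-0.0138,-0.0128,-0.033,0,0,0,0],[0,0,0,0,0,0,0]]' >/dev/null
python3 plan.py 521 300 300 -.042,.999,0 0,0,-1
python3 - <<'E'
from h import *
f=grab_frame("wrist"); save(f,"w8"); np.savez("w8.npz",**{k:np.array(v) for k,v in f.items()})
E
```

```text
t 38.23 tcp [524.8 250.8 300.6] q [0.038 0.27  1.872 0.881 1.188 1.206] F [-0.1  0.8 -0. ] op 1.002 gf 0.0
x [ 0.999 -0.004 -0.051] z [-0.033  0.715 -0.699]
SHIFT total [-0.998 -1.32   1.455] rows 2 each [-0.4991 -0.66    0.7275]
TURN total [-0.2075 -0.1925 -0.4911] rows 15 each [-0.0138 -0.0128 -0.0327]
t 39.57 tcp [523.8 252.  300.8] q [0.445 0.24  1.68  0.002 1.216 0.39 ] F [-0.3 -0.5 -0.4] op 1.001 gf 0.0
x [-0.054  0.999  0.003] z [ 0.004  0.004 -1.   ]
SHIFT total [ 1.924 -0.006  0.04 ] rows 3 each [ 0.6413 -0.002   0.0135]
TURN total [ 0.0014 -0.0011  0.0039] rows 1 each [ 0.0014 -0.0011  0.0039]
```

View pics/w8.png

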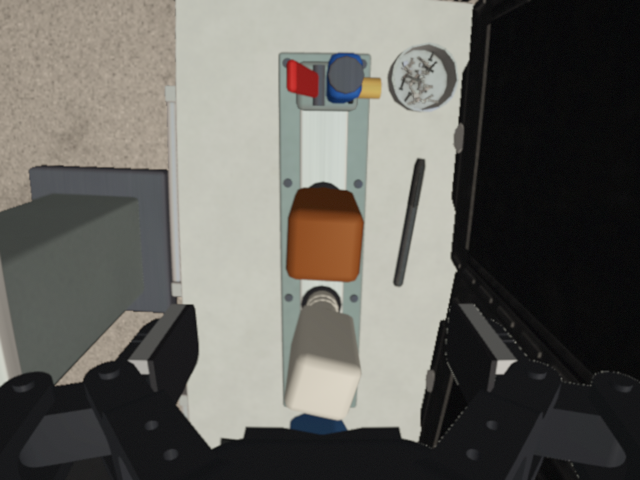

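```bash

python3 - <<'E'
from h import *
f=dict(np.load("w8.npz")); f={k:(v if v.ndim else v.item()) for k,v in f.items()}
W=cloud(f); y=np.array([-.0419,.9991]); x=np.array([.9991,.0419]); o=np.array([521.9,346.2])
L=np.dstack([(W[...,:2]-o)@x,(W[...,:2]-o)@y,W[...,2]])
reg=(abs(L[...,0])<45)&(abs(L[...,1])<40)
for lo,hi in((140,152),(152,165),(100,140),(60,100)):
    m=reg&(L[...,2]>lo)&(L[...,2]<hi); P=L[m]
    for nm,q in(("right(+x)",P[:,0]>-8),("lever",P[:,0]<-8)):
        Q=P[q]
        if len(Q)>10: print(lo,hi,nm,len(Q),np.percentile(Q,1,axis=0).round(1),np.percentile(Q,99,axis=0).round(1),np.median(Q,0).round(1))
E
```

```text
140 152 right(+x) 239 [ -0.9 -14.4 141.3] [ 20.1  13.4 152. ] [  7.1  -7.5 150.2]
140 152 lever 403 [-26.5 -10.5 140.6] [-18.5   8.6 148.3] [-22.5  -1.  146.2]
152 165 right(+x) 1330 [ -0.5 -12.7 152.2] [ 19.6  11.4 160.1] [  9.6  -1.  158.3]
100 140 right(+x) 76 [ -0.9 -14.6 100.5] [ 14.3   6.1 139.6] [  2.9 -13.6 121.3]
100 140 lever 345 [-19.5 -10.4 100.8] [-12.4   8.  139.8] [-16.   -1.6 121.9]
60 100 right(+x) 371 [ -7.9 -16.3  60.1] [20.  14.8 96.7] [-4.5 -2.5 63.4]
60 100 lever 223 [-13.4 -16.4  60.1] [-8.3 14.7 99.2] [-10.   -2.4  83.2]
```

```bash

python3 -m inch '[[0.0014,-0.0011,0.0039,0.5,0,0,0],[0,0,0,0.9,0.0,0,0],[0,0,0,0.9,0,0,0],[0,0,0,0.9,0,0.3,0],[0,0,0,0.5,0,0.8,0],[0,0,0,0,0,0.9,0],[0,0,0,0,0,0.9,0],[0,0,0,0,0,0,0]]' >/dev/null
python3 plan.py 525.6 345.7 129 -.042,.999,0 0,0,-1
```

```text
t 40.28 tcp [519.4 342.2 223.8] q [0.578 0.381 1.663 0.004 1.107 0.545] F [-0.8 -0.9  0.2] op 1.004 gf 0.0
x [-0.032  0.999 -0.001] z [-0.009 -0.002 -1.   ]
SHIFT total [0.139 0.288 3.789] rows 4 each [0.0346 0.072  0.9473]
TURN total [-0.0028  0.0004 -0.0033] rows 1 each [-0.0028  0.0004 -0.0033]
```

```bash

python3 -m inch '[[-0.0028,0.0004,-0.003,0.13,0.28,0,0],[0,0,0,0,0,0.5,0],[0,0,0,0,0,0.9,0],[0,0,0,0,0,0.9,0],[0,0,0,0,0,0.9,0],[0,0,0,0,0,0.5,0],[0,0,0,0,0,0,0]]' >/dev/null
python3 plan.py 525.6 345.7 129 -.042,.999,0 0,0,-1
python3 - <<'E'
from h import *
f=grab_frame("side"); save(f,"s9"); cv2.imwrite("pics/c9.png",cv2.resize(f["pixels"][60:240,180:400,::-1],None,fx=2.7,fy=2.7,interpolation=3))
E
```

```text
t 40.87 tcp [528.4 346.7 134. ] q [ 0.579  0.49   1.717 -0.002  0.93   0.536] F [-1.   0.4 -0.4] op 0.999 gf 0.0
x [-0.044  0.999  0.001] z [ 0.005  0.002 -1.   ]
SHIFT total [-0.035 -0.113  0.199] rows 1 each [-0.0351 -0.1135  0.1992]
TURN total [ 0.0016 -0.0005  0.0006] rows 1 each [ 0.0016 -0.0005  0.0006]
```

View pics/c9.png

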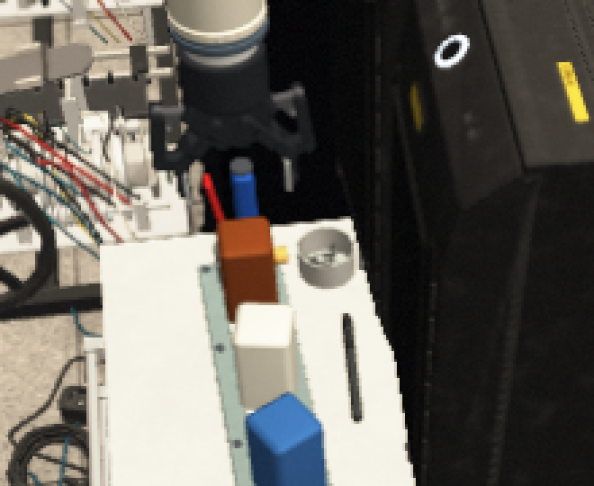

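```bash

python3 -m inch '[[0.0016,-0.0005,0,-0.03,-0.11,0.16,0],[0,0,0,0,0,0,0],[0,0,0,0,0,0,1],[0,0,0,0,0,0,1],[0,0,0,0,0,0,1],[0,0,0,0,0,0,1],[0,0,0,0,0,0,1],[0,0,0,0,0,0,1]]' 35
python3 -m inch '[[0,0,0,0,0,0,1],[0,0,0,0,0,0,1],[0,0,0,0,0,0,1],[0,0,0,0,0,0,1]]'
```

```text
clock: 41.58
eef_pos: [527.7, 346.8, 133.2]
tcp_rot: [3.136, -0.002, 1.616]
contact_force: [3.9, -0.6, 5.1]
opening: 0.376
grasp_force: 40.7
clock: 41.92
eef_pos: [527.7, 346.8, 133.2]
tcp_rot: [3.136, -0.002, 1.616]
contact_force: [4.5, -2.4, 5.6]
opening: 0.375
grasp_force: 40.7
```

```bash

python3 -m inch '[[0,0,0,0,0,0,1],[0,0,0,0,0,0,1],[0,0,0,0,0,0,1],[0,0,0,0,0,0,1],[0,0,0,0,0,0,1],[0,0,0,0,0,0,1],[0,0,0,0,0,0,1],[0,0,0,0,0,0,1]]'>/dev/null
python3 -m inch '[[0,0,0,0,0,0,1],[0,0,0,0,0,0,1],[0,0,0,0,0,0,1],[0,0,0,0,0,0,1],[0,0,0,0,0,0,1],[0,0,0,0,0,0,1],[0,0,0,0,0,0,1],[0,0,0,0,0,0,1]]'>/dev/null
python3 -m inch '[[0,0,0,0,0,0,1],[0,0,0,0,0,0,1],[0,0,0,0,0,0,1],[0,0,0,0,0,0,1],[0,0,0,0,0,0,1],[0,0,0,0,0,0,1],[0,0,0,0,0,0,1],[0,0,0,0,0,0,1]]'
python3 -m inch '[[0,0,0,0,0,0,0],[0,0,0,0,0,0,0],[0,0,0,0,0,0,0],[0,0,0,0,0,0,0],[0,0,0,0,0,0,0],[0,0,0,0,0,0,0],[0,0,0,0,0,0,0],[0,0,0,0,0,0,0]]'
python3 -m inch '[[0,0,0,0,0,-0.5,0],[0,0,0,0,0,-0.9,0],[0,0,0,0,0,-0.9,0],[0,0,0,0,0,-0.9,0],[0,0,0,0,0,-0.9,0],[0,0,0,0,0,-0.9,0],[0,0,0,0,0,-0.9,0],[0,0,0,0,0,-0.9,0]]'
python3 plan.py 521 250 300 .95,.3,0 0,0,-1
python3 - <<'E'
from h import *
f=grab_frame("side"); save(f,"s10"); W=cloud(f); np.savez("s10.npz",**{k:np.array(v) for k,v in f.items()})
hsv=cv2.cvtColor(f["pixels"],cv2.COLOR_RGB2HSV); hs=[hsv[...,i].astype(int) for i in range(3)]
for c,k in(((535,31),"blue"),((531,136),"white"),((526,241),"amber")):
    P=W[(np.hypot(W[...,0]-c[0],W[...,1]-c[1])<45)&(W[...,2]>20)&COL[k](*hs)]; T=P[P[:,2]>166]; print(k,len(P),P[:,2].max().round(1),cv2.minAreaRect(T[:,:2].astype(np.float32)))
m=((hs[0]<6)|(hs[0]>174))&(hs[1]>150)&(W[...,0]>470)&(W[...,0]<560)&(W[...,1]>310)&(W[...,1]<380)&(W[...,2]>125); P=W[m]; print("red top",len(P),P.mean(0).round(1))
E
```

```text
clock: 43.92
eef_pos: [527.6, 346.8, 133.1]
tcp_rot: [3.136, -0.002, 1.616]
contact_force: [4.0, -1.4, 5.8]
opening: 0.376
grasp_force: 40.7
clock: 44.58
eef_pos: [526.6, 346.7, 132.3]
tcp_rot: [3.138, -0.001, 1.616]
contact_force: [-0.2, 0.1, 0.5]
opening: 1.0
grasp_force: 0.0
clock: 45.25
eef_pos: [525.8, 346.3, 304.4]
tcp_rot: [3.138, -0.002, 1.616]
contact_force: [-0.3, 0.2, 0.1]
opening: 1.001
grasp_force: 0.0
t 45.25 tcp [525.8 346.3 304.4] q [ 0.58   0.316  1.57  -0.     1.251  0.535] F [-0.3  0.2  0.1] op 1.001 gf 0.0
x [-0.045  0.999  0.002] z [ 0.004  0.002 -1.   ]
SHIFT total [-3.84  -0.367  0.17 ] rows 5 each [-0.7679 -0.0733  0.0339]
TURN total [ 0.0007 -0.0013  0.417 ] rows 11 each [ 0.0001 -0.0001  0.0379]
blue 1078 173.9 ((534.5344848632812, 29.999195098876953), (45.131858825683594, 47.610103607177734), 28.17857551574707)
white 815 174.1 ((530.73291015625, 134.47605895996094), (48.17774200439453, 46.00926971435547), 75.81584167480469)
amber 613 174.2 ((525.72314453125, 240.90077209472656), (51.382083892822266, 44.52322006225586), 88.68004608154297)
red top 33 [500.5 339.5 139.3]
```

```bash

python3 -m inch '[[0,0,0,-0.5,-0.07,0,0],[0,0,0,-0.85,-0.07,0,0],[0,0,0,-0.85,-0.07,0,0],[0,0,0,-0.85,-0.07,0,0],[0,0,0,-0.8,-0.07,0.1,0],[0.0138,0.0128,0.033,0,0,0,0],[0.0138,0.0128,0.033,0,0,0,0],[0.0138,0.0128,0.033,0,0,0,0]]'>/dev/null
python3 -m inch '[[0.0138,0.0128,0.033,0,0,0,0],[0.0138,0.0128,0.033,0,0,0,0],[0.0138,0.0128,0.033,0,0,0,0],[0.0138,0.0128,0.033,0,0,0,0],[0.0138,0.0128,0.033,0,0,0,0],[0.0138,0.0128,0.033,0,0,0,0],[0.0138,0.0128,0.033,0,0,0,0],[0.0138,0.0128,0.033,0,0,0,0]]'>/dev/null
python3 -m inch '[[0.0138,0.0128,0.033,0,0,0,0],[0.0138,0.0128,0.033,0,0,0,0],[0.0138,0.0128,0.033,0,0,0,0],[0.0138,0.0128,0.033,0,0,0,0],[0.0138,0.0128,0.033,0,0,0,0],[0.0138,0.0128,0.033,0,0,0,0],[0.0138,0.0128,0.033,0,0,0,0],[0.0138,0.0128,0.033,0,0,0,0]]'>/dev/null
python3 plan.py 525 250 300 0,0,-1 1,0.05,0
python3 -m inch '[[0.0138,0.0128,0.033,0,0,0,0],[0.0138,0.0128,0.033,0,0,0,0],[0.0138,0.0128,0.033,0,0,0,0],[0.0138,0.0128,0.033,0,0,0,0],[0.026,0,0.026,0,0,0,0],[0.026,0,0.026,0,0,0,0],[0.026,0,0.026,0,0,0,0]]'>/dev/null
python3 plan.py 525 250 300 0,0,-1 1,0.05,0
```

```text
t 47.3 tcp [521.2 249.1 299.2] q [-0.009  0.216  2.043  1.147  1.042  1.397] F [-0.9  0.5 -0.6] op 0.996 gf 0.0
x [ 0.883 -0.39  -0.261] z [ 0.171  0.786 -0.595]
SHIFT total [ 0.113 -0.108  0.038] rows 1 each [ 0.1125 -0.1079  0.0377]
TURN total [0.472  0.1024 0.4561] rows 18 each [0.0262 0.0057 0.0253]
t 47.88 tcp [521.4 248.8 300. ] q [0.026 0.186 2.348 1.939 0.896 1.37 ] F [-0.5  0.7  0.3] op 0.996 gf 0.0
x [ 0.425 -0.632 -0.647] z [ 0.568  0.743 -0.353]
SHIFT total [ 0.029 -0.092  0.119] rows 1 each [ 0.0295 -0.0921  0.1186]
TURN total [0.3044 0.0088 0.2875] rows 12 each [0.0254 0.0007 0.024 ]
```

```bash

python3 -m inch '[[0.0254,0.0007,0.024,0,0,0,0],[0.0254,0.0007,0.024,0,0,0,0],[0.0254,0.0007,0.024,0,0,0,0],[0.0254,0.0007,0.024,0,0,0,0],[0.0254,0.0007,0.024,0,0,0,0],[0.0254,0.0007,0.024,0,0,0,0]]'>/dev/null
python3 -m inch '[[0.0254,0.0007,0.024,0,0,0,0],[0.0254,0.0007,0.024,0,0,0,0],[0.0254,0.0007,0.024,0,0,0,0],[0.0254,0.0007,0.024,0,0,0,0],[0.0254,0.0007,0.024,0,0,0,0],[0.0254,0.0007,0.024,0,0,0,0],[0,0,0,0,0,0,0]]'>/dev/null
python3 plan.py 445 241.4 210 0,0,-1 1,0,0
python3 -m inch '[[0,0,0,0.6,0,-0.7,0],[0,0,0,0.9,0,-0.8,0],[0,0,0,0.9,0,-0.8,0],[0,0,0,0.9,0,-0.7,0],[0,0,0,0.5,0,0,0],[0,0,0,0,0,0,0]]'>/dev/null
python3 plan.py 449 241.4 121 0,0,-1 1,0,0
```

```text
t 48.97 tcp [521.3 251.7 299.7] q [0.858 0.489 2.45  3.957 1.431 1.428] F [0.2 1.4 0.8] op 1.003 gf 0.0
x [-0.     0.005 -1.   ] z [0.999 0.052 0.   ]
SHIFT total [ 3.588 -0.266 -3.071] rows 4 each [ 0.897  -0.0666 -0.7678]
TURN total [ 0.0167  0.     -0.0015] rows 1 each [ 0.0167  0.     -0.0015]
t 49.47 tcp [446.2 246.2 201.9] q [1.059 0.838 2.518 4.152 1.681 1.747] F [ 0.5 -0.   0.5] op 0.997 gf 0.0
x [-0.004 -0.005 -1.   ] z [ 0.998  0.058 -0.005]
SHIFT total [ 3.237 -0.181  0.115] rows 4 each [ 0.8092 -0.0452  0.0288]
TURN total [ 0.0186 -0.0014  0.0016] rows 1 each [ 0.0186 -0.0014  0.0016]
```

```bash

python3 -m inch '[[0.0186,-0.0014,0.0016,0.4,-0.18,0,0],[0,0,0,0.95,0,0,0],[0,0,0,0.95,0,0,0],[0,0,0,0.7,0,0,0],[0,0,0,0.2,0,0,0],[0,0,0,0,0,0,0]]'>/dev/null
python3 plan.py 514.3 241.4 121 0,0,-1 1,0,0
```

```text
t 49.97 tcp [447.7 241.3 124.2] q [1.083 1.068 2.423 4.254 1.733 1.886] F [ 0.6 -0.6 -0.2] op 0.999 gf 0.0
x [ 0.003  0.004 -1.   ] z [ 1.    -0.004  0.003]
SHIFT total [0.134 0.013 2.662] rows 3 each [0.0448 0.0044 0.8873]
TURN total [-0.0013  0.0008 -0.0012] rows 1 each [-0.0013  0.0008 -0.0012]
```

```bash

python3 -m inch '[[0,0,0,0.1,0,0.5,0],[0,0,0,0,0,0.8,0],[0,0,0,0,0,0.8,0],[0,0,0,0,0,0.5,0],[0,0,0,0,0,0,0]]' 
python3 -m inch '[[0,0,0,0,0,0,1],[0,0,0,0,0,0,1],[0,0,0,0,0,0,1],[0,0,0,0,0,0,1],[0,0,0,0,0,0,1],[0,0,0,0,0,0,1],[0,0,0,0,0,0,1]]' 30
python3 -m inch '[[0,0,0,-0.2,0,0,1],[0,0,0,-0.4,0,0,1],[0,0,0,-0.6,0,0,1],[0,0,0,-0.6,0,0,1],[0,0,0,0,0,0,1]]' 
python3 plan.py 525 250 310 0,0,-1 1,0,0
```

```text
clock: 50.38
eef_pos: [514.2, 240.6, 124.8]
tcp_rot: [0.848, 1.561, 0.842]
contact_force: [-1.0, -0.6, -0.0]
opening: 1.003
grasp_force: 0.0
clock: 50.97
eef_pos: [511.7, 241.6, 122.7]
tcp_rot: [0.754, 1.564, 0.751]
contact_force: [-5.1, -0.3, 5.9]
opening: 0.56
grasp_force: 38.5
clock: 51.38
eef_pos: [511.7, 241.3, 169.1]
tcp_rot: [0.929, 1.563, 0.925]
contact_force: [0.9, -0.7, -1.5]
opening: 0.556
grasp_force: 38.2
t 51.38 tcp [511.7 241.3 169.1] q [0.898 0.902 2.401 4.05  1.675 1.704] F [ 0.9 -0.7 -1.5] op 0.556 gf 38.2
x [ 0.004  0.006 -1.   ] z [ 1.    -0.003  0.004]
SHIFT total [-5.633  0.385  0.554] rows 6 each [-0.9389  0.0642  0.0924]
TURN total [-0.0011  0.0014 -0.0019] rows 1 each [-0.0011  0.0014 -0.0019]
```

```bash

python3 -m inch '[[0,0,0,-0.8,0,0,1],[0,0,0,-0.95,0,0,1],[0,0,0,-0.95,0.05,0.1,1],[0,0,0,-0.95,0.05,0.1,1],[0,0,0,-0.95,0.05,0.1,1],[0,0,0,-0.9,0.05,0.1,1]]' >/dev/null
python3 -m inch '[[-0.026,0,-0.026,0,0,0,1],[-0.026,0,-0.026,0,0,0,1],[-0.026,0,-0.026,0,0,0,1],[-0.026,0,-0.026,0,0,0,1],[-0.026,0,-0.026,0,0,0,1],[-0.026,0,-0.026,0,0,0,1],[-0.026,0,-0.026,0,0,0,1]]' >/dev/null
python3 -m inch '[[-0.026,0,-0.026,0,0,0,1],[-0.026,0,-0.026,0,0,0,1],[-0.026,0,-0.026,0,0,0,1],[-0.026,0,-0.026,0,0,0,1],[-0.026,0,-0.026,0,0,0,1],[-0.026,0,-0.026,0,0,0,1]]' >/dev/null
python3 plan.py 475 145 300 1,.02,0 0,0,-1
```

```text
t 52.97 tcp [521.1 245.2 304. ] q [0.052 0.112 2.31  1.781 0.761 1.468] F [ 0.1  0.4 -0.8] op 0.557 gf 38.0
x [ 0.452 -0.703 -0.549] z [ 0.549  0.704 -0.45 ]
SHIFT total [ 2.072  1.016 -3.764] rows 4 each [ 0.518   0.2541 -0.9409]
TURN total [-0.3769 -0.004  -0.3808] rows 15 each [-0.0251 -0.0003 -0.0254]
```

```bash

python3 -m inch '[[0,0,0,0.5,0.25,-0.94,1],[0,0,0,0.5,0.25,-0.94,1],[0,0,0,0.5,0.25,-0.94,1],[0,0,0,0.5,0.25,-0.94,1],[-0.025,0,-0.0253,0,0,0,1],[-0.025,0,-0.0253,0,0,0,1],[-0.025,0,-0.0253,0,0,0,1],[-0.025,0,-0.0253,0,0,0,1]]' >/dev/null
python3 -m inch '[[-0.025,0,-0.0253,0,0,0,1],[-0.025,0,-0.0253,0,0,0,1],[-0.025,0,-0.0253,0,0,0,1],[-0.025,0,-0.0253,0,0,0,1],[-0.025,0,-0.0253,0,0,0,1],[-0.025,0,-0.0253,0,0,0,1],[-0.025,0,-0.0253,0,0,0,1]]' >/dev/null
python3 -m inch '[[-0.025,0,-0.0253,0,0,0,1],[-0.025,0,-0.0253,0,0,0,1],[-0.025,0,-0.0253,0,0,0,1],[-0.025,0,-0.0253,0,0,0,1],[0,0,0,0,0,0,1]]' >/dev/null
python3 plan.py 522 -121 120 1,.02,0 0,0,-1
```

```text
t 54.63 tcp [474.5 149.  301. ] q [ 3.020e-01  1.010e-01  1.850e+00 -1.000e-03  1.182e+00  1.860e+00] F [-0.1  0.4 -1.1] op 0.554 gf 38.0
x [1.    0.014 0.009] z [ 0.009  0.001 -1.   ]
SHIFT total [ 1.684 10.836  7.243] rows 12 each [0.1403 0.903  0.6036]
TURN total [-0.0004 -0.0028 -0.0019] rows 1 each [-0.0004 -0.0028 -0.0019]
```

```bash

python3 -m inch '[[0,-0.0028,0,0,0.7,0.1,1],[0,0,0,0,0.92,0.1,1],[0,0,0,0,0.92,0.1,1],[0,0,0,0,0.92,0.1,1],[0,0,0,0,0.92,0.2,1],[0,0,0,0,0.92,0.3,1],[0,0,0,0,0.92,0.4,1],[0,0,0,0,0.92,0.8,1]]' >/dev/null
python3 -m inch '[[0,0,0,0.3,0.92,0.9,1],[0,0,0,0.3,0.92,0.9,1],[0,0,0,0.3,0.92,0.9,1],[0,0,0,0.3,0.92,0.9,1],[0,0,0,0.3,0,0.9,1],[0,0,0,0,0,0,1]]' >/dev/null
python3 plan.py 522 -121 44 1,.02,0 0,0,-1
python3 - <<'E'
from h import *
held(grab_frame("wrist"),"amber")
E
```

```text
t 55.8 tcp [ 512.6 -122.4  131. ] q [-0.242  0.36   1.942  0.009  0.845  1.32 ] F [-0.1  0.3 -1.2] op 0.557 gf 37.9
x [ 1.     0.003 -0.004] z [-0.004  0.008 -1.   ]
SHIFT total [ 0.389 -0.028  3.481] rows 4 each [ 0.0973 -0.007   0.8701]
TURN total [-0.0026  0.0013 -0.0054] rows 1 each [-0.0026  0.0013 -0.0054]
amber tool x of mouth 95.2 n 52391
  neck centre (tool) [78.7  0.3 16.1]
  neck centre (tool) [56.2  0.4 16.1]
  body front face: tool z slope [-2.8000e-03 -7.3214e+00] y mid 1.0
```

```bash

python3 -m inch '[[-0.0026,0.0013,0,0.38,0,0.6,1],[0,0,0,0,0,0.9,1],[0,0,0,0,0,0.9,1],[0,0,0,0,0,0.5,1],[0,0,0,0,0,0.3,1],[0,0,0,0,0,0,1]]'
python3 -m inch '[[0,0,0,0,0,0.1,1],[0,0,0,0,0,0.06,1],[0,0,0,0,0,0,1]]'
```

```text
clock: 56.35
eef_pos: [523.5, -121.2, 55.0]
tcp_rot: [3.14, -0.004, 0.008]
contact_force: [-0.0, -0.3, -0.9]
opening: 0.557
grasp_force: 38.0
clock: 56.6
eef_pos: [524.9, -121.7, 52.2]
tcp_rot: [3.138, -0.007, 0.008]
contact_force: [0.4, 0.3, -0.9]
opening: 0.558
grasp_force: 38.0
```

```bash

python3 -m inch '[[0,0,0,0,0,0.12,1],[0,0,0,0,0,0.1,1],[0,0,0,0,0,0,1]]'
python3 -m inch '[[0,0,0,0,0,0.05,1],[0,0,0,0,0,0.04,1],[0,0,0,0,0,0,1]]'
```

```text
clock: 56.85
eef_pos: [524.3, -121.7, 45.6]
tcp_rot: [3.139, -0.005, 0.008]
contact_force: [-0.3, -0.9, -0.5]
opening: 0.553
grasp_force: 38.0
clock: 57.1
eef_pos: [524.4, -121.7, 43.5]
tcp_rot: [3.139, -0.005, 0.008]
contact_force: [-0.1, 0.7, 0.5]
opening: 0.551
grasp_force: 38.2
```

```bash

python3 -m inch '[[0,0,0,0,0,0.05,1],[0,0,0,0,0,0,0.2],[0,0,0,0,0,0,0],[0,0,0,0,0,0,0],[0,0,0,0,0,0,0],[0,0,0,0,0,-0.3,0],[0,0,0,0,0,-0.9,0],[0,0,0,0,0,-0.9,0]]'
python3 -m inch '[[0,0,0,0,0,-0.95,0],[0,0,0,0,0,-0.95,0],[0,0,0,0,0,-0.95,0],[0,0,0,0,0,-0.95,0],[0,0,0,0,0,-0.95,0],[0,0,0,-0.2,-0.5,-0.95,0],[0,0,0,-0.2,-0.9,-0.95,0],[0,0,0,-0.2,-0.95,-0.95,0]]' >/dev/null
python3 -m inch '[[0,0,0,-0.2,-0.95,-0.6,0],[0,0,0,-0.2,-0.95,0,0],[0,0,0,-0.2,-0.95,0,0],[0,0,0,-0.2,-0.95,0,0],[0,0,0,0,-0.95,0,0],[0,0,0,0,-0.95,0,0],[0,0,0,0,-0.95,0,0],[0,0,0,0,0,0,0]]' >/dev/null
python3 - <<'E'
from h import *
f=grab_frame("side"); save(f,"s11")
try: bottles(f)
except Exception as e: print(e)
E
python3 plan.py 482 85 302 1,.02,0 0,0,-1
```

```text
clock: 57.77
eef_pos: [523.3, -121.4, 95.0]
tcp_rot: [3.139, -0.003, 0.008]
contact_force: [-0.5, 0.2, -0.7]
opening: 1.003
grasp_force: 0.0
amber base [ 476.4 -124.2] mouth [ 622.6 -117.9] len 146.4 size [145.6  49.1] yaw 0.0431 ztop 51.9
zero-size array to reduction operation maximum which has no identity
t 59.15 tcp [485.9 105.2 299.4] q [ 0.213  0.104  1.85  -0.004  1.183  1.774] F [-0.1 -0.5  0.3] op 0.998 gf 0.0
x [1.    0.011 0.006] z [ 0.006 -0.003 -1.   ]
SHIFT total [-0.163  0.808 -0.102] rows 1 each [-0.1632  0.808  -0.1016]
TURN total [ 0.0009 -0.0018 -0.0029] rows 1 each [ 0.0009 -0.0018 -0.0029]h.py:24: RuntimeWarning: invalid value encountered in divide
  e/=np.linalg.norm(e); d=P[:,:2]@e
```

Amber is lying on the mat. Now for white on peg1.

```bash

python3 -m inch '[[0.027,0,0.027,0,0,0,0],[0.027,0,0.027,0,0,0,0],[0.027,0,0.027,0,0,0,0],[0.027,0,0.027,0,0,0,0],[0.027,0,0.027,0,0,0,0],[0.027,0,0.027,0,0,0,0],[0.027,0,0.027,0,0,0,0]]' > /dev/null
python3 -m inch '[[0.027,0,0.027,0,0,0,0],[0.027,0,0.027,0,0,0,0],[0.027,0,0.027,0,0,0,0],[0.027,0,0.027,0,0,0,0],[0.027,0,0.027,0,0,0,0],[0.027,0,0.027,0,0,0,0],[0.027,0,0.027,0,0,0,0]]' > /dev/null
python3 plan.py 540 110 310 0,0,-1 .98,-.199,0
```

```text
t 60.32 tcp [486.4 102.2 299.5] q [-0.386  0.107  2.341  1.466  1.047  1.449] F [ 0.7  0.6 -1. ] op 0.999 gf 0.0
x [ 0.451 -0.702 -0.55 ] z [ 0.556  0.704 -0.442]
SHIFT total [ 0.518 -1.76   1.225] rows 2 each [ 0.2588 -0.88    0.6127]
TURN total [0.3862 0.0359 0.3352] rows 14 each [0.0276 0.0026 0.0239]
```

```bash

python3 -m inch '[[0,0,0,0.26,-0.88,0.61,0],[0,0,0,0.26,-0.88,0.61,0],[0.0276,0.0026,0.024,0,0,0,0],[0.0276,0.0026,0.024,0,0,0,0],[0.0276,0.0026,0.024,0,0,0,0],[0.0276,0.0026,0.024,0,0,0,0],[0.0276,0.0026,0.024,0,0,0,0],[0.0276,0.0026,0.024,0,0,0,0]]' > /dev/null
python3 -m inch '[[0.0276,0.0026,0.024,0,0,0,0],[0.0276,0.0026,0.024,0,0,0,0],[0.0276,0.0026,0.024,0,0,0,0],[0.0276,0.0026,0.024,0,0,0,0],[0.0276,0.0026,0.024,0,0,0,0],[0.0276,0.0026,0.024,0,0,0,0],[0.0276,0.0026,0.024,0,0,0,0],[0.0276,0.0026,0.024,0,0,0,0]]' > /dev/null
python3 -m inch '[[0,0,0,0,0,0,0],[0,0,0,0,0,0,0]]' > /dev/null
python3 plan.py 517 139.9 240 0,0,-1 .98,-.199,0
```

```text
t 61.82 tcp [541.2 114.5 310.6] q [0.619 0.443 2.515 3.915 1.44  1.407] F [0.5 0.9 0.1] op 0.998 gf 0.0
x [-0.005 -0.036 -0.999] z [ 0.989 -0.146  0.001]
SHIFT total [ 2.792  0.966 -1.107] rows 3 each [ 0.9305  0.3219 -0.3691]
TURN total [0.0171 0.0005 0.0117] rows 1 each [0.0171 0.0005 0.0117]
```

```bash

python3 -m inch '[[0.0171,0.0005,0.0117,0,0,0,0],[0,0,0,0.3,0.3,-0.4,0],[0,0,0,0.8,0.36,-0.4,0],[0,0,0,0.9,0.36,-0.4,0],[0,0,0,0.7,0,0,0],[0,0,0,0,0,0,0]]' > /dev/null
python3 plan.py 517 139.9 121 0,0,-1 .98,-.199,0
python3 - <<'E'
from h import *
f=grab_frame("wrist"); save(f,"w12"); cv2.imwrite("pics/c12.png",cv2.resize(f["pixels"][...,::-1],(480,360)))
E
```

```text
t 62.32 tcp [516.9 143.3 239.7] q [0.793 0.684 2.478 4.137 1.577 1.584] F [ 0.6  0.3 -0.2] op 0.998 gf 0.0
x [-0.006 -0.003 -1.   ] z [ 0.979 -0.202 -0.005]
SHIFT total [ 4.748 -0.116  0.055] rows 5 each [ 0.9496 -0.0232  0.011 ]
TURN total [-0.0008 -0.0017  0.0012] rows 1 each [-0.0008 -0.0017  0.0012]
```

View pics/c12.png

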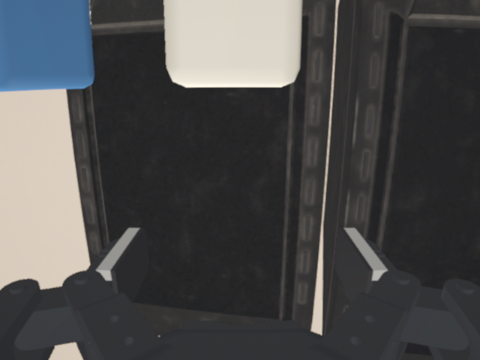

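```bash

python3 -m inch '[[-0.0008,-0.0017,0.0012,0,-0.11,0,0],[0,0,0,0.5,0,0,0],[0,0,0,0.8,0,0,0],[0,0,0,0.9,0,0,0],[0,0,0,0.9,0,0,0],[0,0,0,0.9,0,0,0],[0,0,0,0.6,0,0,0],[0,0,0,0.1,0,0,0]]'
python3 plan.py 517 139.9 121 0,0,-1 .98,-.199,0
python3 -m inch '[[0,0,0,0,0,0,1],[0,0,0,0,0,0,1],[0,0,0,0,0,0,1],[0,0,0,0,0,0,1],[0,0,0,0,0,0,1],[0,0,0,0,0,0,1],[0,0,0,0,0,0,1]]' 30
python3 -m inch '[[0,0,0,-0.2,0,0,1],[0,0,0,-0.4,0,0,1],[0,0,0,-0.6,0,0,1],[0,0,0,-0.6,0,0,1],[0,0,0,0,0,0,1]]' 
python3 plan.py 535 110 310 0,0,-1 .98,-.199,0
```

```text
clock: 63.03
eef_pos: [517.2, 140.8, 124.1]
tcp_rot: [1.094, 1.565, 0.89]
contact_force: [0.3, 0.5, 0.6]
opening: 0.999
grasp_force: 0.0
t 63.03 tcp [517.2 140.8 124.1] q [0.786 1.048 2.396 4.154 1.737 1.831] F [0.3 0.5 0.6] op 0.999 gf 0.0
x [ 0.004  0.004 -1.   ] z [ 0.979 -0.202  0.003]
SHIFT total [ 0.123 -0.039 -0.002] rows 1 each [ 0.1234 -0.0385 -0.0019]
TURN total [-0.0011  0.0008 -0.0016] rows 1 each [-0.0011  0.0008 -0.0016]
clock: 63.62
eef_pos: [516.6, 141.5, 126.5]
tcp_rot: [0.744, 1.562, 0.541]
contact_force: [-1.2, -1.2, 7.2]
opening: 0.558
grasp_force: 38.0
clock: 64.03
eef_pos: [516.2, 141.4, 172.1]
tcp_rot: [0.971, 1.563, 0.768]
contact_force: [-0.4, -0.2, -2.0]
opening: 0.554
grasp_force: 37.9
t 64.03 tcp [516.2 141.4 172.1] q [0.79  0.912 2.44  4.145 1.69  1.755] F [-0.4 -0.2 -2. ] op 0.554 gf 37.9
x [ 0.006  0.005 -1.   ] z [ 0.979 -0.202  0.004]
SHIFT total [-5.52  -1.041  1.014] rows 6 each [-0.92   -0.1735  0.1689]
TURN total [-0.0008  0.0014 -0.0021] rows 1 each [-0.0008  0.0014 -0.0021]
```

```bash

python3 -m inch '[[0,0,0,-0.9,0,0,1],[0,0,0,-0.95,0,0,1],[0,0,0,-0.95,-0.25,0.25,1],[0,0,0,-0.95,-0.25,0.25,1],[0,0,0,-0.95,-0.25,0.25,1],[0,0,0,-0.8,-0.25,0.25,1]]' >/dev/null
python3 -m inch '[[-0.0276,-0.0026,-0.024,0,0,0,1],[-0.0276,-0.0026,-0.024,0,0,0,1],[-0.0276,-0.0026,-0.024,0,0,0,1],[-0.0276,-0.0026,-0.024,0,0,0,1],[-0.0276,-0.0026,-0.024,0,0,0,1],[-0.0276,-0.0026,-0.024,0,0,0,1],[-0.0276,-0.0026,-0.024,0,0,0,1]]' >/dev/null
python3 plan.py 486 90 305 1,.07,0 0,0,-1
python3 -m inch '[[-0.0276,-0.0026,-0.024,0,0,0,1],[-0.0276,-0.0026,-0.024,0,0,0,1],[-0.0276,-0.0026,-0.024,0,0,0,1],[-0.0276,-0.0026,-0.024,0,0,0,1],[-0.0276,-0.0026,-0.024,0,0,0,1],[-0.0276,-0.0026,-0.024,0,0,0,1],[-0.0276,-0.0026,-0.024,0,0,0,1]]' >/dev/null
python3 plan.py 486 90 305 1,.07,0 0,0,-1
```

```text
t 65.12 tcp [535.3 111.4 306.1] q [-0.013  0.343  2.59   2.753  1.292  1.167] F [ 0.   1.5 -0.3] op 0.556 gf 37.9
x [ 0.094 -0.46  -0.883] z [ 0.932  0.352 -0.085]
SHIFT total [ 0.25   0.013 -2.137] rows 3 each [ 0.0833  0.0042 -0.7124]
TURN total [-0.5754 -0.0551 -0.5827] rows 22 each [-0.0262 -0.0025 -0.0265]
t 65.7 tcp [536.  110.7 307.2] q [-0.318  0.161  2.28   1.567  1.007  1.466] F [ 0.7  1.1 -1.3] op 0.558 gf 37.8
x [ 0.426 -0.699 -0.575] z [ 0.589  0.696 -0.411]
SHIFT total [-0.223  1.3   -1.716] rows 2 each [-0.1115  0.6499 -0.8582]
TURN total [-0.3956 -0.0178 -0.4073] rows 15 each [-0.0264 -0.0012 -0.0272]
```

```bash

python3 -m inch '[[0,0,0,-0.11,0.65,-0.86,1],[0,0,0,-0.11,0.65,-0.86,1],[-0.0264,-0.0012,-0.0272,0,0,0,1],[-0.0264,-0.0012,-0.0272,0,0,0,1],[-0.0264,-0.0012,-0.0272,0,0,0,1],[-0.0264,-0.0012,-0.0272,0,0,0,1],[-0.0264,-0.0012,-0.0272,0,0,0,1],[-0.0264,-0.0012,-0.0272,0,0,0,1]]' >/dev/null
python3 -m inch '[[-0.0264,-0.0012,-0.0272,0,0,0,1],[-0.0264,-0.0012,-0.0272,0,0,0,1],[-0.0264,-0.0012,-0.0272,0,0,0,1],[-0.0264,-0.0012,-0.0272,0,0,0,1],[-0.0264,-0.0012,-0.0272,0,0,0,1]]' >/dev/null
python3 -m inch '[[-0.0264,-0.0012,-0.0272,0,0,0,1],[-0.0264,-0.0012,-0.0272,0,0,0,1],[-0.0264,-0.0012,-0.0272,0,0,0,1],[-0.0264,-0.0012,-0.0272,0,0,0,1],[0,0,0,0,0,0,1]]' >/dev/null
python3 plan.py 500 -219 140 1,.07,0 0,0,-1
```

```text
t 67.2 tcp [486.3  92.6 305.2] q [ 0.185  0.097  1.845 -0.     1.198  1.68 ] F [-0.3  1.3 -1. ] op 0.559 gf 37.7
x [0.997 0.076 0.002] z [ 0.002 -0.    -1.   ]
SHIFT total [-0.415 12.467  6.61 ] rows 14 each [-0.0296  0.8905  0.4722]
TURN total [ 0.0001 -0.0006  0.0021] rows 1 each [ 0.0001 -0.0006  0.0021]
```

```bash

python3 -m inch '[[0,0,0.002,-0.03,0.6,0.1,1],[0,0,0,-0.03,0.93,0.1,1],[0,0,0,-0.03,0.93,0.1,1],[0,0,0,-0.03,0.93,0.1,1],[0,0,0,-0.03,0.93,0.2,1],[0,0,0,-0.03,0.93,0.3,1],[0,0,0,-0.03,0.93,0.4,1],[0,0,0,-0.03,0.93,0.7,1]]' >/dev/null
python3 -m inch '[[0,0,0,0,0.93,0.8,1],[0,0,0,0,0.93,0.8,1],[0,0,0,0,0.93,0.8,1],[0,0,0,0,0.93,0.8,1],[0,0,0,0,0.93,0.8,1],[0,0,0,0,0.7,0.5,1],[0,0,0,0,0,0,1],[0,0,0,0,0,0,1]]' >/dev/null
python3 plan.py 500 -219 46 1,.07,0 0,0,-1
python3 - <<'E'
from h import *
held(grab_frame("wrist"),"white")
E
```

```text
t 68.53 tcp [ 499.5 -219.8  140.7] q [-0.421  0.369  1.899  0.008  0.875  1.086] F [ 0.2  0.2 -1.3] op 0.557 gf 37.7
x [0.998 0.059 0.001] z [ 0.     0.006 -1.   ]
SHIFT total [ 0.019 -0.008  3.789] rows 4 each [ 0.0048 -0.0021  0.9473]
TURN total [-0.002  -0.0003 -0.0034] rows 1 each [-0.002  -0.0003 -0.0034]
white tool x of mouth 97.7 n 56052
  neck centre (tool) [81.2 -0.8 15.3]
  neck centre (tool) [58.7 -0.4 15.2]
  body front face: tool z slope [-0.     -7.7924] y mid 0.6
```

```bash

python3 -m inch '[[-0.002,0,0,0.1,0,0.6,1],[0,0,0,0,0,0.9,1],[0,0,0,0,0,0.9,1],[0,0,0,0,0,0.7,1],[0,0,0,0,0,0.5,1],[0,0,0,0,0,0,1],[0,0,0,0,0,0,1]]'
python3 -m inch '[[0,0,0,0,0,0.08,1],[0,0,0,0,0,0.06,1],[0,0,0,0,0,0,1]]'
```

```text
clock: 69.17
eef_pos: [503.5, -218.8, 52.3]
tcp_rot: [3.14, -0.003, 0.064]
contact_force: [-0.2, -0.4, -0.9]
opening: 0.553
grasp_force: 37.8
clock: 69.42
eef_pos: [504.0, -219.5, 49.2]
tcp_rot: [3.139, -0.004, 0.064]
contact_force: [-0.7, -0.5, -1.4]
opening: 0.556
grasp_force: 37.8
```

```bash

python3 -m inch '[[0,0,0,0,0,0.08,1],[0,0,0,0,0,0.06,1],[0,0,0,0,0,0,1]]'
python3 -m inch '[[0,0,0,0,0,0.05,1],[0,0,0,0,0,0.05,1],[0,0,0,0,0,0,1]]'
```

```text
clock: 69.67
eef_pos: [503.4, -219.4, 44.9]
tcp_rot: [3.139, -0.003, 0.064]
contact_force: [0.5, -1.3, -1.5]
opening: 0.558
grasp_force: 37.8
clock: 69.92
eef_pos: [503.9, -219.5, 43.4]
tcp_rot: [3.139, -0.003, 0.064]
contact_force: [-2.0, 1.7, 13.5]
opening: 0.557
grasp_force: 38.5
```

```bash

python3 -m inch '[[0,0,0,0,0,0,0.2],[0,0,0,0,0,0,0],[0,0,0,0,0,0,0],[0,0,0,0,0,0,0],[0,0,0,0,0,-0.3,0],[0,0,0,0,0,-0.9,0],[0,0,0,0,0,-0.9,0],[0,0,0,0,0,-0.9,0]]'
python3 -m inch '[[0,0,0,0,0,-0.95,0],[0,0,0,0,0,-0.95,0],[0,0,0,0,0,-0.95,0],[0,0,0,0,0,-0.95,0],[0,0,0,-0.2,-0.5,-0.95,0],[0,0,0,-0.2,-0.9,-0.95,0],[0,0,0,-0.2,-0.95,-0.95,0],[0,0,0,-0.2,-0.95,-0.95,0]]' >/dev/null
python3 -m inch '[[0,0,0,-0.3,-0.95,-0.3,0],[0,0,0,-0.3,-0.95,0,0],[0,0,0,-0.2,-0.95,0,0],[0,0,0,0,0,0,0]]' >/dev/null
python3 plan.py 468 -74 325 1,0,0 0,0,-1
python3 -m inch '[[0.026,0,0.026,0,0,0,0],[0.026,0,0.026,0,0,0,0],[0.026,0,0.026,0,0,0,0],[0.026,0,0.026,0,0,0,0],[0.026,0,0.026,0,0,0,0],[0.026,0,0.026,0,0,0,0],[0.026,0,0.026,0,0,0,0],[0.026,0,0.026,0,0,0,0]]' > /dev/null
python3 -m inch '[[0.026,0,0.026,0,0,0,0],[0.026,0,0.026,0,0,0,0],[0.026,0,0.026,0,0,0,0],[0.026,0,0.026,0,0,0,0],[0.026,0,0.026,0,0,0,0],[0.026,0,0.026,0,0,0,0],[0.026,0,0.026,0,0,0,0],[0.026,0,0.026,0,0,0,0]]' > /dev/null
python3 plan.py 500 0 300 0,0,-1 .878,.479,0
python3 - <<'E'
from h import *
f=grab_frame("side")
try: bottles(f)
except Exception as e: print(e)
E
```

```text
clock: 70.58
eef_pos: [502.9, -219.1, 118.4]
tcp_rot: [3.139, -0.002, 0.064]
contact_force: [0.2, -0.5, 0.2]
opening: 1.001
grasp_force: 0.0
t 71.58 tcp [451.4 -65.  315.1] q [-1.460e-01  2.100e-02  1.904e+00 -1.000e-03  1.214e+00  1.360e+00] F [ 0.7 -0.8 -0.5] op 1.0 gf 0.0
x [0.998 0.065 0.003] z [ 0.003 -0.001 -1.   ]
SHIFT total [ 0.64   0.403 -0.393] rows 1 each [ 0.6403  0.4027 -0.3928]
TURN total [ 0.0004 -0.0009  0.0208] rows 1 each [ 0.0004 -0.0009  0.0208]
t 72.92 tcp [453.1 -68.9 314.8] q [-0.855  0.224  2.224  1.212  1.388  1.447] F [0.5 0.  0.1] op 1.001 gf 0.0
x [ 0.405 -0.657 -0.636] z [ 0.597  0.717 -0.361]
SHIFT total [-0.677 -0.252  3.305] rows 4 each [-0.1692 -0.0631  0.8263]
TURN total [ 0.1601 -0.0611  0.2774] rows 9 each [ 0.0178 -0.0068  0.0308]
amber base [ 476.7 -121.4] mouth [ 622.4 -124.3] len 145.8 size [ 48.7 145.8] yaw -0.0196 ztop 51.8
white base [ 460.1 -222.4] mouth [ 605.1 -211.1] len 145.4 size [145.4  48.6] yaw 0.0776 ztop 52.2
```

```bash

python3 -m inch '[[0,0,0,-0.17,-0.06,0.83,0],[0,0,0,-0.17,-0.06,0.83,0],[0,0,0,-0.17,-0.06,0.83,0],[0,0,0,-0.17,-0.06,0.83,0],[0.0178,-0.0068,0.0308,0,0,0,0],[0.0178,-0.0068,0.0308,0,0,0,0],[0.0178,-0.0068,0.0308,0,0,0,0],[0.0178,-0.0068,0.0308,0,0,0,0]]' > /dev/null
python3 -m inch '[[0.0178,-0.0068,0.0308,0,0,0,0],[0.0178,-0.0068,0.0308,0,0,0,0],[0.0178,-0.0068,0.0308,0,0,0,0],[0.0178,-0.0068,0.0308,0,0,0,0],[0.0178,-0.0068,0.0308,0,0,0,0],[0,0,0,0,0,0,0]]' > /dev/null
python3 plan.py 528 27.3 240 0,0,-1 .878,.479,0
```

```text
t 74.13 tcp [498.9   2.6 298.6] q [-0.615  0.484  2.536  2.019  1.517  1.683] F [-0.7  0.4  0.6] op 1.0 gf 0.0
x [-0.003  0.002 -1.   ] z [ 0.875  0.483 -0.001]
SHIFT total [2.344 0.295 1.499] rows 3 each [0.7814 0.0984 0.4998]
TURN total [ 0.0016 -0.0005 -0.0009] rows 1 each [ 0.0016 -0.0005 -0.0009]
```

```bash

python3 -m inch '[[0.0016,-0.0005,-0.001,0,0.3,0.5,0],[0,0,0,0.6,0,0.6,0],[0,0,0,0.9,0,0.2,0],[0,0,0,0.8,0,0,0],[0,0,0,0,0,0,0],[0,0,0,0,0,0,0]]' > /dev/null
python3 plan.py 523.6 24.9 121 0,0,-1 .878,.479,0
```

```text
t 74.63 tcp [525.   23.7 241.2] q [-0.497  0.692  2.505  2.142  1.601  1.518] F [-0.2 -0.1 -0.3] op 1.0 gf 0.0
x [ 0.003 -0.005 -1.   ] z [ 0.877  0.481 -0.   ]
SHIFT total [ 4.809  0.098 -0.023] rows 6 each [ 0.8015  0.0163 -0.0039]
TURN total [ 0.0007 -0.      0.0019] rows 1 each [ 0.0007 -0.      0.0019]
```

```bash

python3 -m inch '[[0.0007,0,0.0019,0.3,0.09,-0.02,0],[0,0,0,0.7,0,0,0],[0,0,0,0.9,0,0,0],[0,0,0,0.9,0,0,0],[0,0,0,0.9,0,0,0],[0,0,0,0.7,0,0,0],[0,0,0,0.4,0,0,0],[0,0,0,0,0,0,0]]'
python3 -m inch '[[0,0,0,0,0,0,1],[0,0,0,0,0,0,1],[0,0,0,0,0,0,1],[0,0,0,0,0,0,1],[0,0,0,0,0,0,1],[0,0,0,0,0,0,1],[0,0,0,0,0,0,1]]' 30
python3 -m inch '[[0,0,0,-0.2,0,0,1],[0,0,0,-0.4,0,0,1],[0,0,0,-0.6,0,0,1],[0,0,0,-0.6,0,0,1],[0,0,0,0,0,0,1]]' 
python3 plan.py 500 0 310 0,0,-1 .878,.479,0
```

```text
clock: 75.3
eef_pos: [523.8, 24.7, 121.6]
tcp_rot: [-0.757, 1.569, -0.259]
contact_force: [0.5, -0.4, 0.3]
opening: 1.001
grasp_force: 0.0
clock: 75.88
eef_pos: [523.1, 25.1, 123.2]
tcp_rot: [-0.095, 1.568, 0.402]
contact_force: [-1.6, -2.1, 6.8]
opening: 0.554
grasp_force: 38.5
clock: 76.3
eef_pos: [522.7, 25.5, 168.7]
tcp_rot: [-0.248, 1.57, 0.249]
contact_force: [0.3, 0.4, -1.3]
opening: 0.562
grasp_force: 38.3
t 76.3 tcp [522.7  25.5 168.7] q [-0.492  0.937  2.468  2.136  1.715  1.349] F [ 0.3  0.4 -1.3] op 0.562 gf 38.3
x [ 0.001  0.    -1.   ] z [0.879 0.477 0.001]
SHIFT total [-5.652 -0.466 -1.279] rows 6 each [-0.942  -0.0777 -0.2132]
TURN total [-0.0007  0.0003  0.0001] rows 1 each [-0.0007  0.0003  0.0001]
```

```bash

python3 -m inch '[[0,0,0,-0.8,0,0,1],[0,0,0,-0.95,0,0,1],[0,0,0,-0.95,0,0,1],[0,0,0,-0.95,-0.15,-0.3,1],[0,0,0,-0.95,-0.15,-0.3,1],[0,0,0,-0.95,-0.15,-0.3,1],[0,0,0,0,0,-0.3,1]]' >/dev/null
python3 -m inch '[[-0.0178,0.0068,-0.0308,0,0,0,1],[-0.0178,0.0068,-0.0308,0,0,0,1],[-0.0178,0.0068,-0.0308,0,0,0,1],[-0.0178,0.0068,-0.0308,0,0,0,1],[-0.0178,0.0068,-0.0308,0,0,0,1],[-0.0178,0.0068,-0.0308,0,0,0,1],[-0.0178,0.0068,-0.0308,0,0,0,1],[-0.0178,0.0068,-0.0308,0,0,0,1]]' > /dev/null
python3 plan.py 470 -75 325 1,0,0 0,0,-1
```

```text
t 77.55 tcp [501.7   0.7 304.1] q [-0.653  0.255  2.279  1.439  1.273  1.474] F [-0.   0.4 -1.5] op 0.554 gf 38.3
x [ 0.351 -0.617 -0.705] z [ 0.627  0.713 -0.313]
SHIFT total [ 0.836 -0.656 -3.215] rows 4 each [ 0.2089 -0.1641 -0.8039]
TURN total [-0.436   0.025  -0.4238] rows 17 each [-0.0256  0.0015 -0.0249]
```

```bash

python3 -m inch '[[0,0,0,0.21,-0.16,-0.8,1],[0,0,0,0.21,-0.16,-0.8,1],[0,0,0,0.21,-0.16,-0.8,1],[0,0,0,0.21,-0.16,-0.8,1],[-0.0256,0.0015,-0.025,0,0,0,1],[-0.0256,0.0015,-0.025,0,0,0,1],[-0.0256,0.0015,-0.025,0,0,0,1],[-0.0256,0.0015,-0.025,0,0,0,1]]' > /dev/null
python3 -m inch '[[-0.0256,0.0015,-0.025,0,0,0,1],[-0.0256,0.0015,-0.025,0,0,0,1],[-0.0256,0.0015,-0.025,0,0,0,1],[-0.0256,0.0015,-0.025,0,0,0,1],[-0.0256,0.0015,-0.025,0,0,0,1],[-0.0256,0.0015,-0.025,0,0,0,1],[-0.0256,0.0015,-0.025,0,0,0,1]]' > /dev/null
python3 -m inch '[[-0.0256,0.0015,-0.025,0,0,0,1],[-0.0256,0.0015,-0.025,0,0,0,1],[-0.0256,0.0015,-0.025,0,0,0,1],[-0.0256,0.0015,-0.025,0,0,0,1],[-0.0256,0.0015,-0.025,0,0,0,1],[-0.0256,0.0015,-0.025,0,0,0,1],[0,0,0,0,0,0,1]]' > /dev/null
python3 plan.py 512 -318 140 1,0,0 0,0,-1
```

```text
t 79.38 tcp [469.6 -73.1 324.3] q [-0.159  0.047  1.856  0.002  1.238  1.406] F [ 0.3  0.8 -1.3] op 0.556 gf 38.2
x [1.    0.006 0.001] z [ 0.001  0.002 -1.   ]
SHIFT total [1.632 9.817 7.358] rows 11 each [0.1484 0.8924 0.6689]
TURN total [-0.0005 -0.0004  0.0018] rows 1 each [-0.0005 -0.0004  0.0018]
```

```bash

python3 -m inch '[[0,0,0.0018,0.1,0.6,0.2,1],[0,0,0,0.15,0.92,0.4,1],[0,0,0,0.15,0.92,0.5,1],[0,0,0,0.15,0.92,0.6,1],[0,0,0,0.15,0.92,0.7,1],[0,0,0,0.15,0.92,0.8,1],[0,0,0,0.15,0.92,0.8,1],[0,0,0,0.15,0.92,0.8,1]]' >/dev/null
python3 -m inch '[[0,0,0,0.15,0.92,0.8,1],[0,0,0,0.15,0.92,0.8,1],[0,0,0,0.15,0.9,0.9,1],[0,0,0,0,0,0,1],[0,0,0,0,0,0,1]]' >/dev/null
python3 plan.py 512 -318 46 1,0,0 0,0,-1
python3 - <<'E'
from h import *
held(grab_frame("wrist"),"blue")
E
```

```text
t 80.47 tcp [ 507.2 -318.6  139.1] q [-0.567  0.444  1.781  0.01   0.922  1.008] F [-0.3  1.6 -0.8] op 0.557 gf 38.1
x [ 1.    -0.011 -0.001] z [-0.     0.009 -1.   ]
SHIFT total [0.194 0.009 3.723] rows 4 each [0.0484 0.0022 0.9308]
TURN total [-0.003   0.0002 -0.0035] rows 1 each [-0.003   0.0002 -0.0035]
blue tool x of mouth 95.0 n 53010
  neck centre (tool) [78.5  0.7 15.2]
  neck centre (tool) [56.   0.6 15.1]
  body front face: tool z slope [-5.0000e-04 -8.5079e+00] y mid 0.9
```

```bash

python3 -m inch '[[-0.003,0,0,0.19,0,0.6,1],[0,0,0,0,0,0.9,1],[0,0,0,0,0,0.9,1],[0,0,0,0,0,0.7,1],[0,0,0,0,0,0.45,1],[0,0,0,0,0,0,1],[0,0,0,0,0,0,1]]'
python3 -m inch '[[0,0,0,0,0,0.08,1],[0,0,0,0,0,0.06,1],[0,0,0,0,0,0,1]]'
```

```text
clock: 81.1
eef_pos: [514.3, -318.1, 53.7]
tcp_rot: [3.138, -0.004, -0.007]
contact_force: [1.3, 0.8, -0.3]
opening: 0.556
grasp_force: 38.2
clock: 81.35
eef_pos: [514.6, -318.8, 50.5]
tcp_rot: [3.136, -0.005, -0.007]
contact_force: [0.1, 0.1, -0.9]
opening: 0.555
grasp_force: 38.2
```

```bash

python3 -m inch '[[0,0,0,0,0,0.1,1],[0,0,0,0,0,0.08,1],[0,0,0,0,0,0,1]]'
python3 -m inch '[[0,0,0,0,0,0.04,1],[0,0,0,0,0,0.03,1],[0,0,0,0,0,0,1]]'
```

```text
clock: 81.6
eef_pos: [514.1, -318.5, 45.0]
tcp_rot: [3.137, -0.004, -0.007]
contact_force: [0.3, 0.8, -1.4]
opening: 0.557
grasp_force: 38.2
clock: 81.85
eef_pos: [514.1, -318.6, 43.3]
tcp_rot: [3.137, -0.004, -0.008]
contact_force: [-0.9, 0.6, -0.7]
opening: 0.554
grasp_force: 38.2
```

```bash

python3 -m inch '[[0,0,0,0,0,0.04,1],[0,0,0,0,0,0,1],[0,0,0,0,0,0,0.2],[0,0,0,0,0,0,0],[0,0,0,0,0,0,0],[0,0,0,0,0,0,0],[0,0,0,0,0,-0.3,0],[0,0,0,0,0,-0.8,0]]'
python3 -m inch '[[0,0,0,0,0,-0.9,0],[0,0,0,0,0,-0.9,0],[0,0,0,0,0,-0.9,0],[0,0,0,0,0,-0.9,0],[0,0,0,0,0,-0.9,0],[0,0,0,0,0,-0.9,0],[0,0,0,0,0,-0.9,0],[0,0,0,0,0,-0.9,0]]'
python3 - <<'E'
from h import *
f=grab_frame("wrist"); bottles(f); save(f,"w20")
f=grab_frame("side"); save(f,"s20"); bottles(f)
E
```

```text
clock: 82.52
eef_pos: [512.5, -317.5, 68.3]
tcp_rot: [3.139, -0.0, -0.008]
contact_force: [-0.1, 0.5, 0.4]
opening: 1.0
grasp_force: 0.0
clock: 83.18
eef_pos: [513.2, -317.5, 251.7]
tcp_rot: [3.137, -0.004, -0.007]
contact_force: [-0.1, 0.3, 0.0]
opening: 1.002
grasp_force: 0.0
amber base [ 476.9 -123.7] mouth [ 621.1 -122.5] len 144.2 size [143.5  47.5] yaw 0.008 ztop 51.9
blue base [ 468.  -318.3] mouth [ 611.2 -320. ] len 143.2 size [ 47.7 142.6] yaw -0.0116 ztop 52.2
white base [ 458.7 -223.1] mouth [ 603.8 -212.2] len 145.6 size [145.   48.8] yaw 0.0746 ztop 52.1
amber base [ 592.3 -120.3] mouth [ 622.6 -123.3] len 30.5 size [15.6 30. ] yaw -0.0986 ztop 44.0
blue base [ 467.2 -317.4] mouth [ 612.6 -320.8] len 145.4 size [ 47.8 143.8] yaw -0.0232 ztop 51.4
white base [ 604.8 -206.3] mouth [ 539.6 -228.4] len 68.8 size [67.8 24.4] yaw -2.8149 ztop 45.0
```

View pics/s20.png

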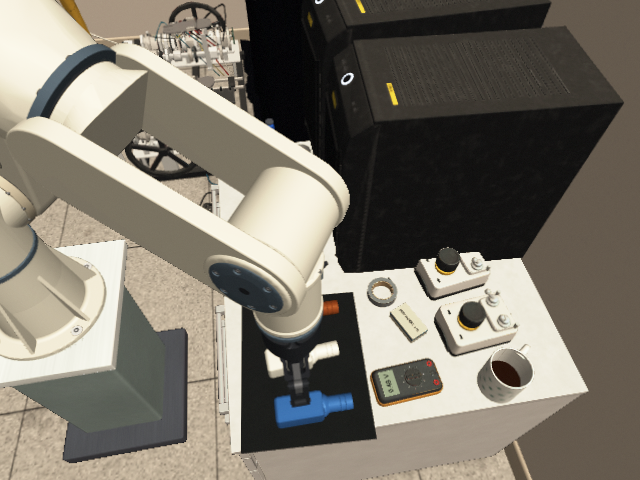

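```bash
python3 -c "
from rig import r
print(r.sign_off())"
```

```text
the job is handed in; nothing more can be done
None
```

The job is handed in: all three bottles went onto the pegs, the trigger was held squeezed for more than two seconds and sprang back, and the bottles now lie on their sides on the mat, let go; it finished at about 83 s and no verdict came back.

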